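# Stack the dial pans for curing in the order drawn on the clipboard

### The arm

A 6-joint arm with a two-finger parallel gripper is mounted at the origin on the work surface. World frame = base frame: x ahead of the robot, y to its left, z up, the work surface at z = 0. Lengths are in m, angles in rad, forces in N, time in s.
With the tool pointing down it reaches from about 0.275 to 0.85 m from the base axis. Payload 5.2 kg.
Tool frame: the origin (TCP) lies at the very end of the fingers, on their centre line; the grasp point (between the pads) lies 19 mm behind it; z points along the fingers, y is the direction in which the jaws open and shut (so a half turn about z gives the same grasp; the last joint's range is limited). The gripper opens to 85 mm and grips with 20 to 120 N. Pads are 22 mm wide; open, the fingers measure 114 mm over their backs; the gripper's body (76 mm by 85 mm) begins 54 mm behind the grasp point. The pads swing forward as they close: fully open they stand 13 mm farther back than shut.
Start: joints at [-1.526, 0.259, 1.535, -0, 1.348, -0.203], TCP at [0.135, -0.533, 0.231] pointing down, gripper open.
Joint ranges: [-3.14, 3.14], [-0.91, 2.08], [0.19, 2.58], [-1.22, 4.36], [0.22, 2.71], [-3.12, 3.12]. Speed limits (rad/s): [2.57, 2.57, 3.14, 3.14, 3.14, 3.14].

### API

Orientations are given as a rotation vector (axis times angle).
In Python, from workcell import manip, grab_frame, workorder, boxes_of, regions_of, tip_of gives the robot as it stands. The module is installed in compiled form; this text tells all that it offers.
- The arm moves only by the tool apply_moves, never from a script. Its argument "plan" is a list of rows, each an object of numbers: "dx", "dy", "dz": the shift along the tool's x, y, z in mm; "rx", "ry", "rz": the turn, a rotation vector about the tool's x, y, z in degrees; "fingers": the gripper command: -1 is shut, 1 is fully open, values between are in proportion. A call has exactly 5 rows; each row shifts and turns the pose as measured when the row begins, along the tool's axes as they then stand; what a row does not reach is not made up. A row lasts 1/8 s, in which the tool goes at most 62.5 mm and 10.7 degrees, less where a joint would pass 70% of its speed; a pose out of reach is approached as far as the arm can. A call with a gripper value outside its range is refused whole. The fingers move at their own pace and stop on an object; the grip force is fixed at half the most. Time passes only in rows, so rows that do not move let the fingers close, or fill a call up. It gives the time, the measured TCP pose, the force and the opening at its end, in the units of the state.
- manip.get_state(): the state, without advancing time (a new reading comes with each control period).
- grab_frame(name): name is "scene" or "top" or "wrist"; returns a dict with "color" (400x640x3 uint8, red, green, blue), "z_map" (400x640 float32, m along the optical axis (not along the pixel's ray), 0 where there is no reading), "fov_y" (degrees; the focal length in pixels is half the picture's height over the tangent of half this angle, whatever the lens; pixels are square), "cx", "cy" (the principal point, pixels), "pose" (4x4, takes a point from camera to world coordinates). Camera axes: x right, y down, z forward; pixel columns grow to the right and rows downward; lengths in m; the calibration is good to about 2 mm. The wrist camera is an equidistant fisheye: a pixel r from the principal point sees the ray r / f radians off the axis. A picture is of the moment at which its call begins.
- workorder.job_done(): hands the job in, once; it reports no verdict.
Trained networks look in the newest picture that a camera, given by its name, has taken for a name from the list of things; names that differ only in an ending like _2 or _b are one class to them, and where a whole thing is asked for, a point or a joint stands for the part that bears it (a point fixed in the world has none). Each returns a list of dicts, best first, with "score" (0 to 1); they miss things now and then, are a little off and sometimes report something else, mostly with a low value. They report only what shows in the picture. A call takes as long as a camera call. They do not tell look-alikes from the thing itself.
- boxes_of(camera, name): "pixel" ([row, column] in pixels, amid what is visible of it).
- regions_of(camera, name): "mask" (400x640 bool, what is visible of it) and "pixel" ([row, column] in pixels, amid what is visible of it).
- tip_of(camera, name): "pixel" ([row, column] in pixels: a listed point, or the origin of a listed thing).
The state is a dict: "t": time; "joint_pos": joint angles; "dq": joint speeds; "effort": joint torques, N m; "tool_pos": TCP position; "tcp_rot": TCP orientation; "ft_force": force on the tool from outside, world axes, zero at the start; "wrist_torque": the same for the moment, N m; "finger_gap": finger opening in m.
Only numpy, scipy, OpenCV 4.12 (cv2) and the standard library are available. Lean on these libraries where they do the work, as an engineer would, in place of code of your own. Each camera call takes 0.05 s, during which the arm holds its last target.

### The job

Stack the red, yellow and blue dial pans on the metal stand in the order drawn on the clipboard: the bar next to the black line is the bottom pan, the bar next to the grey lid sign the top one; then put the white lid on top. Each piece must be nested fully home in the one below and let go of; keep the pans and the lid upright and lower them gently rather than dropping them, and leave the jar and the bottle where they stand.

Things in the scene. Friction and masses are not known exactly. Their poses are not given: they have to be found in the camera images.
- pan_red: Loose red dial pan, upright open cup, 54 mm across, 36 mm tall, 80 g, dark dial inside. Origin: centre of underside, z up. z 0-6 mm: conical foot, 38 to 43 mm across, then a flat shoulder. Mouth 48 mm inside: the next foot drops in (2.5 mm play) until its shoulder rests on the rim, 30 mm higher per piece. Grip across the outside; fingertips below z = 6 mm would foul the piece beneath.
- pan_yellow: Loose yellow dial pan, upright open cup, 54 mm across, 36 mm tall, 80 g, dark dial inside. Origin: centre of underside, z up. z 0-6 mm: conical foot, 38 to 43 mm across, then a flat shoulder. Mouth 48 mm inside: the next foot drops in (2.5 mm play) until its shoulder rests on the rim, 30 mm higher per piece. Grip across the outside; fingertips below z = 6 mm would foul the piece beneath.
- pan_blue: Loose blue dial pan, upright open cup, 54 mm across, 36 mm tall, 80 g, dark dial inside. Origin: centre of underside, z up. z 0-6 mm: conical foot, 38 to 43 mm across, then a flat shoulder. Mouth 48 mm inside: the next foot drops in (2.5 mm play) until its shoulder rests on the rim, 30 mm higher per piece. Grip across the outside; fingertips below z = 6 mm would foul the piece beneath.
- lid: Loose white lid with black grip post, upright, 70 g. Origin: centre of underside, z up. Foot as on the pans (z 0-6 mm), white disc 54 mm across (z 6-12 mm), black post 22 mm across (z 12-42 mm), to be gripped from above.
- stand: Fixed stand: bare metal disc 80 mm across, 10 mm high, carrying a dark ring, 54 mm outside, 48 mm inside, rim at z = 18 mm. Origin: centre of underside, z up. The first pan's foot drops into the ring. Nested home, the pans' origins are 12, 42 and 72 mm and the lid's 102 mm above the stand's.
- bar_red: Flat red bar, 20 x 54 mm, on the white sheet of a black clipboard lying at the robot's right; it stands for the red pan. Origin: its centre. Its x runs along the clipboard, away from the robot. Along x the sheet draws the stack from the side: black line (stand) nearest the robot, then the three bars 34 mm apart, in changing order (bottom, middle, top pan), then a grey lid sign by the metal clip.
- bar_yellow: Flat yellow bar, 20 x 54 mm, on the white sheet of a black clipboard lying at the robot's right; it stands for the yellow pan. Origin: its centre. Its x runs along the clipboard, away from the robot. Along x the sheet draws the stack from the side: black line (stand) nearest the robot, then the three bars 34 mm apart, in changing order (bottom, middle, top pan), then a grey lid sign by the metal clip.
- bar_blue: Flat blue bar, 20 x 54 mm, on the white sheet of a black clipboard lying at the robot's right; it stands for the blue pan. Origin: its centre. Its x runs along the clipboard, away from the robot. Along x the sheet draws the stack from the side: black line (stand) nearest the robot, then the three bars 34 mm apart, in changing order (bottom, middle, top pan), then a grey lid sign by the metal clip.
- jar_white: Bystander, loose: white jar with a green label, 38 mm across, 62 mm tall; not part of the job. Origin: centre of its underside.
- dropper: Bystander, loose: amber glass bottle with a black cap, 34 mm across, 75 mm tall; not part of the job. Origin: centre of its underside.
Not all that is in view belongs to the job. Of the things that look like the pan_yellow, the smaller one is meant.

How it is judged:
By the outcome, as a careful person would: the job done as asked, in the order asked, and still so for the second after the job is handed in, with the robot touching nothing.
It also fails if it takes over 112 s, if anything falls off the work surface, if the arm or the gripper's body presses on something with over 40 N, if the wrist force passes 120 N, or if a joint passes its speed limit or range.

## Working session

There is one attempt and no reset: what is moved stays moved. The work goes in short steps, Python scripts to look and compute and a tool call to move; the robot and the scene stay as the last step left them, time stands still between calls to the robot, and variables do not carry over. Pictures are saved under pics/ and viewed, and the job is handed in when it is done.

Besides the shell and the picture viewer there is one more tool, called after "Request:" as a command line: name --argument value ..., lists and objects as JSON in quotes. apply_moves: Moves the arm, as the interface text tells. Its arguments: {"type":"object","properties":{"plan":{"type":"array","items":{"type":"object","properties":{"dx":{"type":"number"},"dy":{"type":"number"},"dz":{"type":"number"},"rx":{"type":"number"},"ry":{"type":"number"},"rz":{"type":"number"},"fingers":{"type":"number"}}}}},"required":["plan"]}

```bash
mkdir -p pics; cat > h.py <<'E'
import numpy as np, cv2
from workcell import manip, grab_frame, workorder, boxes_of, regions_of, tip_of
def foc(f): return 200/np.tan(np.radians(f["fov_y"])/2)
def pts(f):
    z=f["z_map"]; F=foc(f); v,u=np.mgrid[0:400,0:640]
    x=(u-f["cx"])/F; y=(v-f["cy"])/F
    P=np.stack([x*z,y*z,z],-1)
    W=P@f["pose"][:3,:3].T+f["pose"][:3,3]
    W[z==0]=np.nan
    return W
def save(f,n,crop=None,s=1):
    c=f["color"][...,::-1]
    if crop: c=c[crop[0]:crop[1],crop[2]:crop[3]]
    c=cv2.resize(c,None,fx=s,fy=s,interpolation=cv2.INTER_CUBIC) if s!=1 else c
    cv2.imwrite("pics/"+n,c)
E
python3 - <<'E'
from h import *
import pickle
d={}
for n in("scene","top","wrist"):
    f=grab_frame(n); d[n]=f; save(f,n+"0.png",s=1.25)
    print(n,f["fov_y"],f["cx"],f["cy"],f["pose"].round(3).tolist())
pickle.dump(d,open("d0.pkl","wb"))
print(manip.get_state())
E
```

```text
scene 43.68007400698784 310.3720661126553 195.30038610331138 [[0.049, 0.734, -0.677, 1.362], [0.999, -0.039, 0.029, -0.116], [-0.006, -0.678, -0.735, 0.905], [0.0, 0.0, 0.0, 1.0]]
top 52.38812841783656 316.30935383585563 192.8941217980066 [[0.024, -0.968, 0.248, 0.38], [-1.0, -0.025, -0.001, -0.098], [0.007, -0.248, -0.969, 0.908], [0.0, 0.0, 0.0, 1.0]]
wrist 65.70646984690485 319.7412595185401 199.1622205007704 [[0.246, -0.929, -0.278, 0.206], [-0.969, -0.235, -0.07, -0.516], [-0.001, 0.286, -0.958, 0.372], [0.0, 0.0, 0.0, 1.0]]
{'t': 0.15, 'joint_pos': array([-1.52579160e+00,  2.59168586e-01,  1.53581866e+00,  2.05246173e-05,
        1.34800846e+00, -2.02796303e-01]), 'dq': array([-1.17009218e-03, -2.50675430e-03, -3.73396594e-03,  1.44276579e-04,
        4.10290611e-05, -1.11433431e-03]), 'effort': array([ 9.53532181e-04, -4.46383703e+01, -2.90819049e+01, -3.93755727e-04,
        8.20260117e-03, -2.36127721e-05]), 'tool_pos': array([ 0.13491346, -0.53278527,  0.23067468]), 'tcp_rot': array([-3.11612414e+00, -3.88070059e-01, -2.04948221e-04]), 'ft_force': array([ 0.20516248, -0.75252039,  0.92698065]), 'wrist_torque': array([ 0.00854691, -0.00407978, -0.02818033]), 'finger_gap': 0.08518923407050871}
```

View pics/scene0.png

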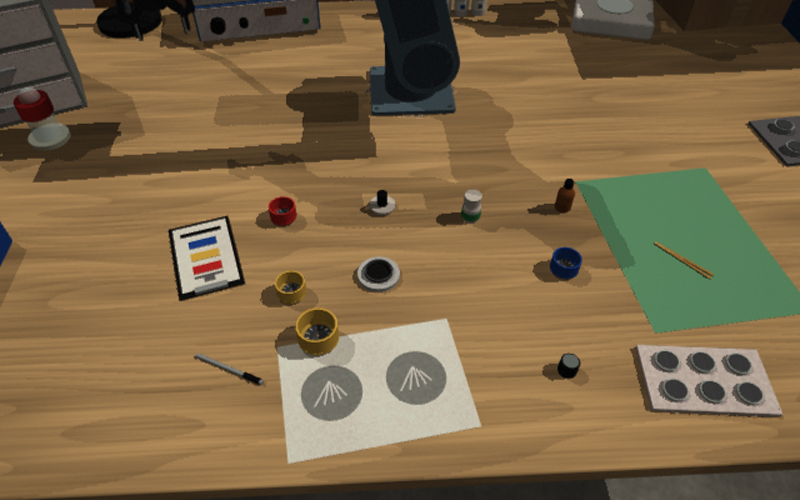

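View pics/top0.png

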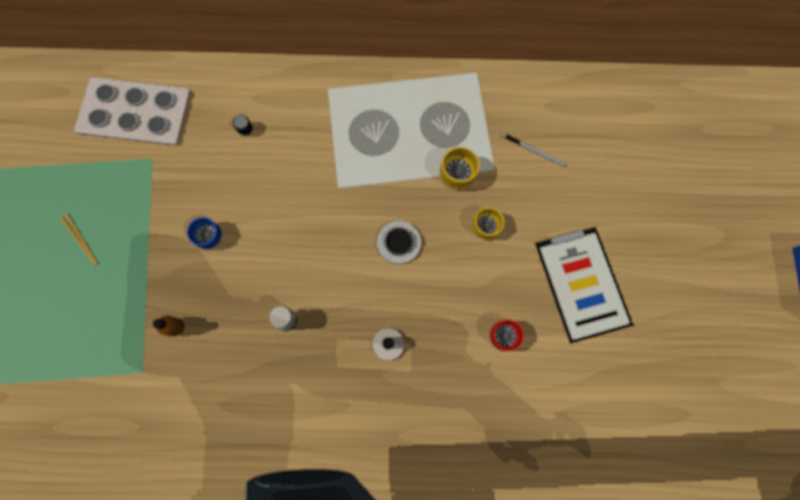

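View pics/wrist0.png

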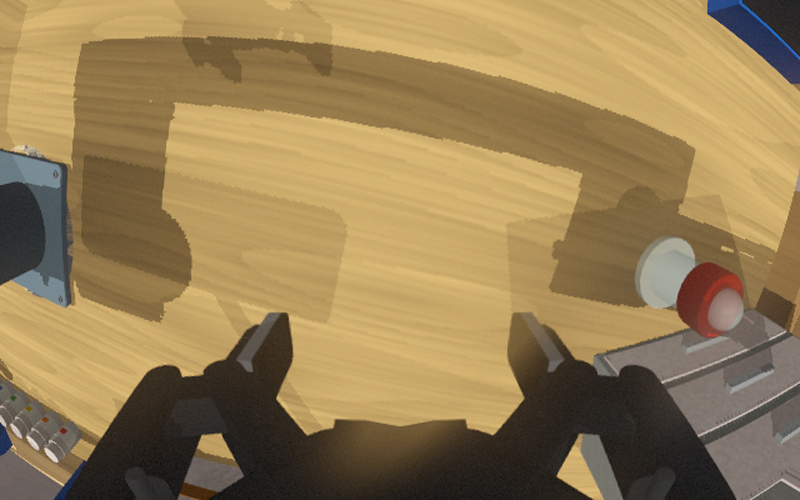

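Scene view (800-wide picture pixels, column,row): the clipboard reads black line, blue, yellow, red, lid sign. Candidates are:
- **Yellow:** small (290,288) and large (317,331). I choose the small one.
- **Red:** pan (282,210) and the red knob on the pedestal at far left (33,105). I choose the pan.
- **Blue:** (566,263).
- **Lid:** (381,203). The black knob at (568,365) is not it.
- **Stand:** (378,272).

Next I measure these and check a close crop.

```bash
python3 - <<'E'
from h import *
import pickle
d=pickle.load(open("d0.pkl","rb"))
f=d["top"]; a=f["color"][170:290,330:520][...,::-1]; cv2.imwrite("pics/crop_top.png",cv2.resize(a,None,fx=4,fy=4,interpolation=cv2.INTER_CUBIC))
g=lambda r,c:(int(r/1.25),int(c/1.25))
pix={"top":dict(blue=g(232,204),yellow=g(222,489),yellowbig=g(167,460),red=g(335,507),lid=g(344,388),stand=g(242,399),jar=g(318,283),bottle=g(325,170)),
"scene":dict(blue=g(263,566),yellow=g(288,290),yellowbig=g(331,317),red=g(210,282),lid=g(203,381),stand=g(272,378),jar=g(206,472),bottle=g(197,566))}
for cam in pix:
  W=pts(d[cam])
  for n,(r,c) in pix[cam].items():
    s=W[r-28:r+28,c-28:c+28].reshape(-1,3); s=s[~np.isnan(s[:,0])]
    zb=np.median(s[:,2][abs(s[:,2])<.01])
    zt=np.percentile(s[s[:,2]>zb+.006][:,2],97)
    m=s[s[:,2]>zt-.004]
    # top-layer circle
    A=np.c_[2*m[:,:2],np.ones(len(m))]; q=np.linalg.lstsq(A,(m[:,:2]**2).sum(1),rcond=None)[0]
    (cc,rr)=cv2.minEnclosingCircle((m[:,:2]*1000).astype(np.float32))
    print(cam,n,"zt %.4f zb %.4f"%(zt,zb),"fit",q[:2].round(4),"R %.4f"%np.sqrt(q[2]+q[0]**2+q[1]**2),"mec",np.round(cc,1),round(rr,1),"bbox",m[:,:2].min(0).round(4),m[:,:2].max(0).round(4),len(m))
for cam in("top","scene"):
  W=pts(d[cam])
  for n in("pan_red","pan_yellow","pan_blue","lid","stand","bar_red","bar_yellow","bar_blue","jar_white","dropper"):
    try:
      print(cam,n,[(np.round(b["pixel"]).tolist(),round(b["score"],2),W[tuple(np.round(b["pixel"]).astype(int))].round(3).tolist()) for b in boxes_of(cam,n)][:3])
    except Exception as e: print(n,e)
E
```

```text
top blue zt 0.0386 zb 0.0016 fit [0.6141 0.2451] R 0.0253 mec [613.9 245. ] 27.6 bbox [0.5873 0.2189] [0.6403 0.2722] 106
top yellow zt 0.0387 zb 0.0014 fit [ 0.6457 -0.2655] R 0.0253 mec [ 646.  -265.7] 27.1 bbox [ 0.6191 -0.2923] [ 0.6728 -0.24  ] 97
top yellowbig zt 0.0497 zb 0.0019 fit [ 0.7493 -0.2133] R 0.0332 mec [ 749.6 -213.1] 35.6 bbox [ 0.7144 -0.2476] [ 0.7839 -0.1788] 163
top red zt 0.0385 zb 0.0015 fit [ 0.446  -0.2935] R 0.0252 mec [ 446.  -293.7] 26.9 bbox [ 0.4211 -0.3204] [ 0.4715 -0.2671] 109
top lid zt 0.0445 zb 0.0013 fit [ 0.4274 -0.0907] R 0.0076 mec [427.5 -90.7] 10.5 bbox [ 0.4179 -0.1005] [ 0.4367 -0.0815] 80
top stand zt 0.0201 zb 0.0015 fit [ 0.6097 -0.1051] R 0.0254 mec [ 609.1 -106.5] 28.5 bbox [ 0.5841 -0.1346] [ 0.6359 -0.078 ] 100
top jar zt 0.0657 zb 0.0015 fit [0.464  0.0889] R 0.0122 mec [464.2  89. ] 17.4 bbox [0.4471 0.0721] [0.4801 0.1056] 191
top bottle zt 0.0781 zb 0.0015 fit [0.4476 0.2829] R 0.0062 mec [448.  282.9] 9.1 bbox [0.4392 0.2744] [0.4555 0.2907] 58
scene blue zt 0.0377 zb 0.0003 fit [0.6143 0.2471] R 0.0253 mec [613.3 245.6] 29.0 
[... 1955 characters left out ...]
 0.68, [0.606, 0.251, 0.013]), ([160.0, 304.0], 0.25, [0.436, -0.092, 0.033]), ([157.0, 451.0], 0.19, [0.461, 0.276, 0.047])]
scene lid [([162.0, 305.0], 0.59, [0.437, -0.09, 0.027])]
scene stand [([218.0, 303.0], 0.77, [0.61, -0.102, 0.011]), ([168.0, 227.0], 0.56, [0.43, -0.291, 0.009])]
scene bar_red [([217.0, 166.0], 0.55, [0.583, -0.426, 0.003])]
scene bar_yellow [([206.0, 165.0], 0.69, [0.553, -0.431, 0.009]), ([160.0, 451.0], 0.5, [0.462, 0.278, 0.038])]
scene bar_blue [([195.0, 162.0], 0.51, [0.513, -0.445, 0.005]), ([212.0, 451.0], 0.25, [0.609, 0.248, 0.01])]
scene jar_white [([167.0, 378.0], 0.9, [0.477, 0.091, 0.038])]
scene dropper [([160.0, 448.0], 0.71, [0.456, 0.273, 0.033])]
```

View pics/crop_top.png

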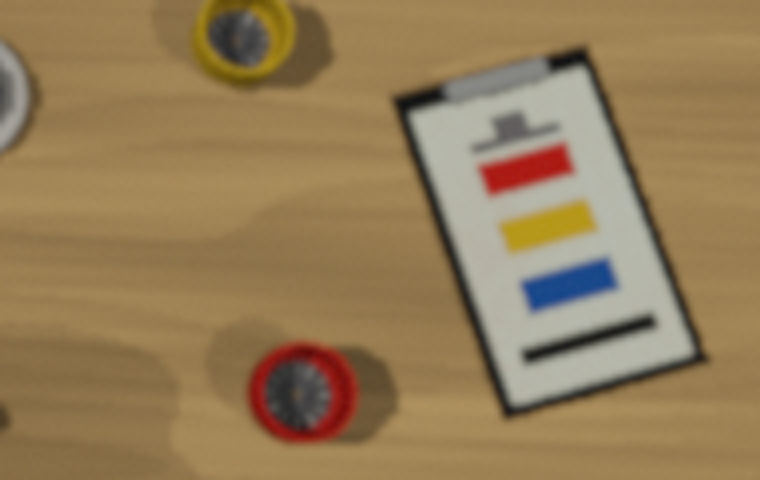

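The crop confirms it: bar order from the black line (585,340) is blue (570,285), yellow (548,226), red (526,168). So blue goes at the bottom, then yellow, then red. The fitted radii and heights match the description: pan rim R is about 25 mm at z about 37 mm, and the large yellow cup is 48 mm tall. I start with blue.

```bash
cat > to.py <<'E'
import sys
from h import *
from scipy.spatial.transform import Rotation as Ro
T=dict(blue=(.6142,.246),yellow=(.6455,-.2645),red=(.4455,-.2923),lid=(.427,-.0893),stand=(.6095,-.104))
def to(n,z,yaw=None):
    s=manip.get_state(); R=Ro.from_rotvec(s["tcp_rot"]); M=R.as_matrix()
    x,y=T[n] if isinstance(n,str) else n
    d=M.T@(np.array([x,y,z])-s["tool_pos"])
    ya=np.arctan2(M[1,0],M[0,0])if yaw is None else np.radians(yaw)
    G=Ro.from_matrix(np.array([[np.cos(ya),np.sin(ya),0],[np.sin(ya),-np.cos(ya),0],[0,0,-1.]]))
    print("t %.2f"%s["t"],"tcp",(s["tool_pos"]*1000).round(1),"shift mm",(d*1000).round(1),"rot deg",np.degrees((R.inv()*G).as_rotvec()).round(2),"yaw",round(np.degrees(ya),1),"gap",round(s["finger_gap"]*1000,1),"F",s["ft_force"].round(1), "q",s["joint_pos"].round(2))
if __name__=="__main__":
    a=sys.argv; to(a[1],float(a[2]),float(a[3]) if len(a)>3 else None)
E
python3 to.py blue .15
```

```text
t 1.15 tcp [ 134.9 -533.2  231.3] shift mm [ 655.8 -637.9   81.3] rot deg [ 0. -0. -0.] yaw 14.2 gap 85.8 F [ 0.9  1.2 -0.5] q [-1.53  0.26  1.53  0.    1.35 -0.2 ]
```

Request:
apply_moves --plan '[{"dx":43,"dy":-42,"dz":4,"fingers":1},{"dx":43,"dy":-42,"dz":4,"fingers":1},{"dx":43,"dy":-42,"dz":4,"fingers":1},{"dx":43,"dy":-42,"dz":4,"fingers":1},{"dx":43,"dy":-42,"dz":4,"fingers":1}]'

```text
$.plan[0]: bad value
```

```bash
python3 to.py blue .15
```

```text
t 1.15 tcp [ 134.9 -533.2  231.3] shift mm [ 655.8 -637.9   81.3] rot deg [ 0. -0. -0.] yaw 14.2 gap 85.8 F [ 0.9  1.2 -0.5] q [-1.53  0.26  1.53  0.    1.35 -0.2 ]
```

Request:
apply_moves --plan '[{"dx":43,"dy":-42,"dz":4,"rx":0,"ry":0,"rz":0,"fingers":1},{"dx":43,"dy":-42,"dz":4,"rx":0,"ry":0,"rz":0,"fingers":1},{"dx":43,"dy":-42,"dz":4,"rx":0,"ry":0,"rz":0,"fingers":1},{"dx":43,"dy":-42,"dz":4,"rx":0,"ry":0,"rz":0,"fingers":1},{"dx":43,"dy":-42,"dz":4,"rx":0,"ry":0,"rz":0,"fingers":1}]'

```text
t: 1.78
tool_pos: [0.2944, -0.2748, 0.2103]
tcp_rot: [3.116, 0.374, 0.002]
ft_force: [1.2, -0.1, -0.1]
finger_gap: 0.0855
```

```bash
python3 to.py blue .15
```

```text
t 1.77 tcp [ 294.4 -274.8  210.3] shift mm [ 434.  -430.4   59.1] rot deg [ 0.22 -0.06 -0.  ] yaw 13.7 gap 85.5 F [ 1.2 -0.1 -0.1] q [-1.03  0.    1.89 -0.    1.25  0.3 ]
```

Request:
apply_moves --plan '[{"dx":43,"dy":-43,"dz":6,"rx":0,"ry":0,"rz":0,"fingers":1},{"dx":43,"dy":-43,"dz":6,"rx":0,"ry":0,"rz":0,"fingers":1},{"dx":43,"dy":-43,"dz":6,"rx":0,"ry":0,"rz":0,"fingers":1},{"dx":43,"dy":-43,"dz":6,"rx":0,"ry":0,"rz":0,"fingers":1},{"dx":43,"dy":-43,"dz":6,"rx":0,"ry":0,"rz":0,"fingers":1}]'

```text
t: 2.4
tool_pos: [0.4566, -0.0087, 0.1812]
tcp_rot: [3.11, 0.371, 0.012]
ft_force: [1.3, -1.3, 0.5]
finger_gap: 0.0853
```

```bash
python3 to.py blue .13
```

```text
t 2.40 tcp [456.6  -8.7 181.2] shift mm [ 212.8 -210.9   50.6] rot deg [ 0.57 -0.38 -0.  ] yaw 13.6 gap 85.3 F [ 1.3 -1.3  0.5] q [-0.26  0.13  1.83 -0.01  1.17  1.08]
```

Request:
apply_moves --plan '[{"dx":43,"dy":-43,"dz":9,"rx":0,"ry":0,"rz":0,"fingers":1},{"dx":43,"dy":-43,"dz":9,"rx":0.3,"ry":0,"rz":0,"fingers":1},{"dx":43,"dy":-43,"dz":9,"rx":0.3,"ry":-0.3,"rz":0,"fingers":1},{"dx":43,"dy":-43,"dz":9,"rx":0,"ry":0,"rz":0,"fingers":1},{"dx":43,"dy":-43,"dz":9,"rx":0,"ry":0,"rz":0,"fingers":1}]'

```text
t: 3.02
tool_pos: [0.6172, 0.2557, 0.1369]
tcp_rot: [3.118, 0.375, 0.009]
ft_force: [1.2, -1.4, 0.5]
finger_gap: 0.0851
```

```bash
python3 to.py blue .06
```

```text
t 3.02 tcp [617.2 255.7 136.9] shift mm [-5.7  8.6 76.9] rot deg [ 0.1  -0.31 -0.  ] yaw 13.7 gap 85.1 F [ 1.2 -1.4  0.5] q [ 0.23  0.53  1.36 -0.    1.25  1.56]
```

Request:
apply_moves --plan '[{"dx":-5.7,"dy":8.6,"dz":20,"rx":0,"ry":-0.3,"rz":0,"fingers":1},{"dx":0,"dy":0,"dz":25,"rx":0,"ry":0,"rz":0,"fingers":1},{"dx":0,"dy":0,"dz":25,"rx":0,"ry":0,"rz":0,"fingers":1},{"dx":0,"dy":0,"dz":0,"rx":0,"ry":0,"rz":0,"fingers":1},{"dx":0,"dy":0,"dz":0,"rx":0,"ry":0,"rz":0,"fingers":1}]'

```text
t: 3.65
tool_pos: [0.6159, 0.2517, 0.0633]
tcp_rot: [3.117, 0.386, 0.002]
ft_force: [-0.1, 0.2, 0.5]
finger_gap: 0.0855
```

```bash
python3 to.py blue .009; python3 - <<'E'
from h import *
save(grab_frame("wrist"),"w1.png",s=1.25)
E
```

```text
t 3.65 tcp [615.9 251.7  63.3] shift mm [-3.1  5.1 54.3] rot deg [ 0.05 -0.05 -0.  ] yaw 14.1 gap 85.5 F [-0.1  0.2  0.5] q [ 0.22  0.6   1.44 -0.    1.1   1.55]
```

View pics/w1.png

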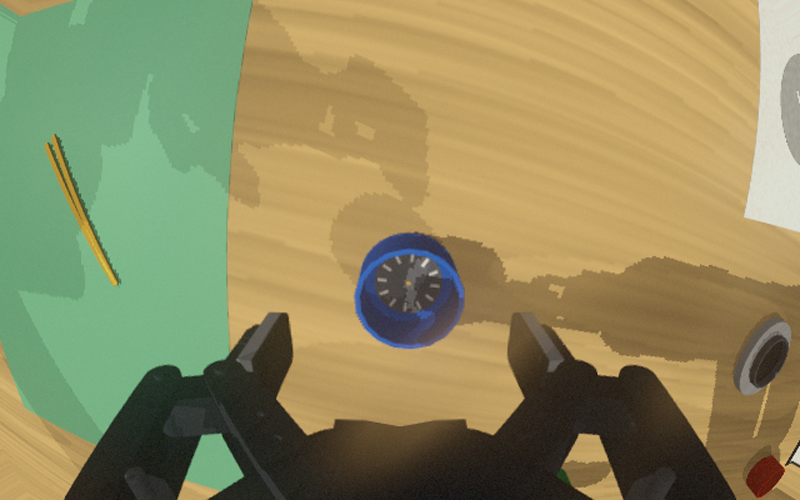

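Wrist view: the blue pan at (410,298) sits between the fingers (midpoint about 400). The offset agrees with the 5 mm remaining in dy.

Request:
apply_moves --plan '[{"dx":-3.1,"dy":5.1,"dz":8,"rx":0,"ry":0,"rz":0,"fingers":1},{"dx":0,"dy":0,"dz":18,"rx":0,"ry":0,"rz":0,"fingers":1},{"dx":0,"dy":0,"dz":14,"rx":0,"ry":0,"rz":0,"fingers":1},{"dx":0,"dy":0,"dz":8,"rx":0,"ry":0,"rz":0,"fingers":1},{"dx":0,"dy":0,"dz":0,"rx":0,"ry":0,"rz":0,"fingers":1}]'

```text
t: 4.32
tool_pos: [0.6147, 0.2453, 0.0136]
tcp_rot: [3.117, 0.385, 0.005]
ft_force: [-0.3, 0.9, 1.0]
finger_gap: 0.0855
```

```bash
python3 to.py blue .009
```

```text
t 4.33 tcp [614.7 245.3  13.6] shift mm [-0.3 -0.8  4.6] rot deg [ 0.05 -0.17 -0.  ] yaw 14.1 gap 85.5 F [-0.3  0.9  1. ] q [ 0.21  0.65  1.48 -0.    1.    1.54]
```

Request:
apply_moves --plan '[{"dx":-0.3,"dy":-0.8,"dz":4.6,"rx":0,"ry":0,"rz":0,"fingers":1},{"dx":0,"dy":0,"dz":0,"rx":0,"ry":0,"rz":0,"fingers":-1},{"dx":0,"dy":0,"dz":0,"rx":0,"ry":0,"rz":0,"fingers":-1},{"dx":0,"dy":0,"dz":0,"rx":0,"ry":0,"rz":0,"fingers":-1},{"dx":0,"dy":0,"dz":0,"rx":0,"ry":0,"rz":0,"fingers":-1}]'

```text
t: 4.95
tool_pos: [0.6154, 0.2465, 0.0104]
tcp_rot: [3.117, 0.385, 0.009]
ft_force: [-0.3, -0.2, 0.3]
finger_gap: 0.0521
```

```bash
python3 to.py blue .009
```

```text
t 4.95 tcp [615.4 246.5  10.4] shift mm [-1.3  0.2  1.4] rot deg [ 0.06 -0.34 -0.  ] yaw 14.1 gap 52.1 F [-0.3 -0.2  0.3] q [ 0.21  0.66  1.49 -0.    0.99  1.54]
```

Request:
apply_moves --plan '[{"dx":0,"dy":0,"dz":0,"rx":0,"ry":0,"rz":0,"fingers":-1},{"dx":0,"dy":0,"dz":-8,"rx":0,"ry":0,"rz":0,"fingers":-1},{"dx":0,"dy":0,"dz":-20,"rx":0,"ry":0,"rz":0,"fingers":-1},{"dx":0,"dy":0,"dz":-40,"rx":0,"ry":0,"rz":0,"fingers":-1},{"dx":0,"dy":0,"dz":-20,"rx":0,"ry":0,"rz":0,"fingers":-1}]'

```text
t: 5.58
tool_pos: [0.6133, 0.2461, 0.0995]
tcp_rot: [3.117, 0.385, 0.001]
ft_force: [0.3, 0.1, -0.7]
finger_gap: 0.0519
```

```bash
python3 to.py stand .10; python3 - <<'E'
from h import *
save(grab_frame("wrist"),"w2.png",s=1.25)
E
```

```text
t 5.58 tcp [613.3 246.1  99.5] shift mm [-8.880e+01  3.386e+02 -3.000e-01] rot deg [ 0.05 -0.04 -0.  ] yaw 14.1 gap 51.9 F [ 0.3  0.1 -0.7] q [ 0.21  0.56  1.41 -0.    1.17  1.54]
```

View pics/w2.png

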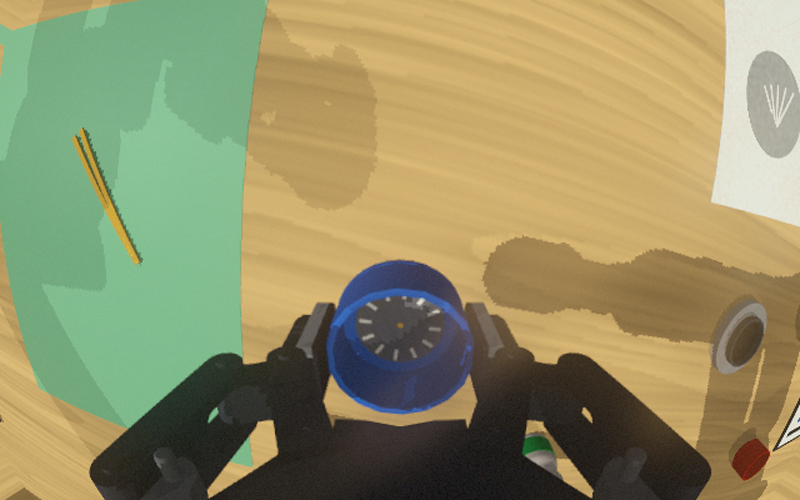

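Wrist view: the blue pan is held upright and centred between the pads at about (400,330). I carry it to the stand.

Request:
apply_moves --plan '[{"dx":-12,"dy":46,"dz":0,"rx":0,"ry":0,"rz":0,"fingers":-1},{"dx":-15,"dy":58,"dz":0,"rx":0,"ry":0,"rz":0,"fingers":-1},{"dx":-15,"dy":58,"dz":0,"rx":0,"ry":0,"rz":0,"fingers":-1},{"dx":-15,"dy":58,"dz":0,"rx":0,"ry":0,"rz":0,"fingers":-1},{"dx":-15,"dy":58,"dz":0,"rx":0,"ry":0,"rz":0,"fingers":-1}]'

```text
t: 6.25
tool_pos: [0.6134, -0.043, 0.1026]
tcp_rot: [-3.116, -0.4, -0.014]
ft_force: [0.1, -0.0, 0.1]
finger_gap: 0.0518
```

```bash
python3 to.py stand .06 14.1
```

```text
t 6.25 tcp [613.4 -43.  102.6] shift mm [-19.5  58.   42.5] rot deg [ 0.05 -0.5   0.52] yaw 14.1 gap 51.8 F [ 0.1 -0.   0.1] q [-0.25  0.48  1.55  0.    1.11  1.06]
```

Request:
apply_moves --plan '[{"dx":-18,"dy":40,"dz":10,"rx":0,"ry":-0.5,"rz":0.5,"fingers":-1},{"dx":0,"dy":17,"dz":20,"rx":0,"ry":0,"rz":0,"fingers":-1},{"dx":0,"dy":0,"dz":14,"rx":0,"ry":0,"rz":0,"fingers":-1},{"dx":0,"dy":0,"dz":0,"rx":0,"ry":0,"rz":0,"fingers":-1},{"dx":0,"dy":0,"dz":0,"rx":0,"ry":0,"rz":0,"fingers":-1}]'

```text
t: 6.88
tool_pos: [0.6099, -0.1062, 0.0557]
tcp_rot: [-3.118, -0.38, 0.001]
ft_force: [1.1, 0.2, -0.6]
finger_gap: 0.0517
```

```bash
python3 to.py stand .0224 14.1;python3 - <<'E'
from h import *
save(grab_frame("wrist"),"w3.png",s=1.25)
f=grab_frame("scene");save(f,"s3.png",crop=(150,290,220,400),s=4)
E
```

```text
t 6.88 tcp [ 609.9 -106.2   55.7] shift mm [ 0.2 -2.2 33.3] rot deg [-0.01  0.02 -0.22] yaw 14.1 gap 51.7 F [ 1.1  0.2 -0.6] q [-0.35  0.54  1.57 -0.    1.03  0.98]
```

View pics/w3.png

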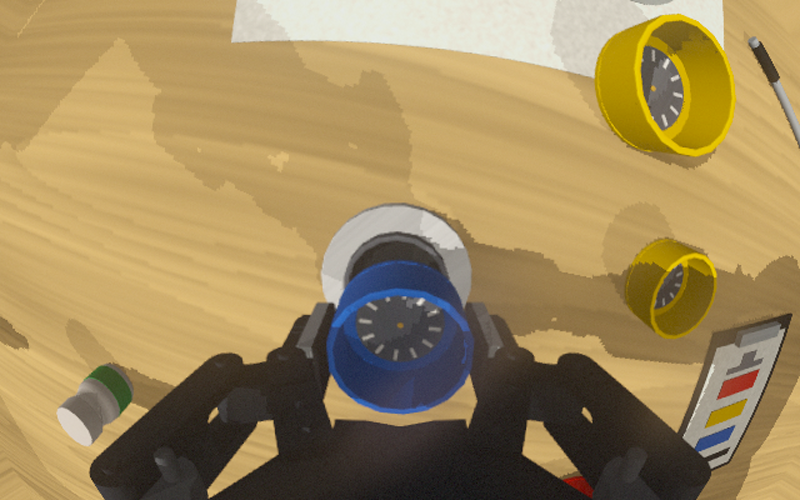

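View pics/s3.png

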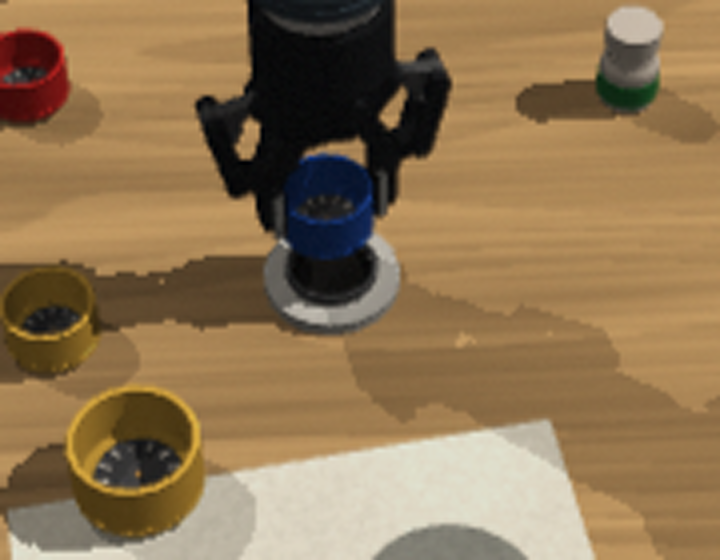

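Views: the blue pan is above the stand, with ring centre at column about 395 and pan at about 401, which matches the -2.2 mm dy correction.

Request:
apply_moves --plan '[{"dx":1.3,"dy":-2.2,"dz":6,"rx":0,"ry":0,"rz":0,"fingers":-1},{"dx":0,"dy":0,"dz":8,"rx":0,"ry":0,"rz":0,"fingers":-1},{"dx":0,"dy":0,"dz":3,"rx":0,"ry":0,"rz":0,"fingers":-1},{"dx":0,"dy":0,"dz":0,"rx":0,"ry":0,"rz":0,"fingers":-1},{"dx":0,"dy":0,"dz":0,"rx":0,"ry":0,"rz":0,"fingers":-1}]'

```text
t: 7.6
tool_pos: [0.6113, -0.1023, 0.0388]
tcp_rot: [3.117, 0.383, 0.002]
ft_force: [-0.6, 0.0, -0.4]
finger_gap: 0.0518
```

```bash
python3 to.py stand .0224 14.1
```

```text
t 7.60 tcp [ 611.3 -102.3   38.8] shift mm [-2.2  1.2 16.4] rot deg [ 0.05 -0.08 -0.08] yaw 14.1 gap 51.8 F [-0.6  0.  -0.4] q [-0.35  0.56  1.58 -0.    1.    0.98]
```

Request:
apply_moves --plan '[{"dx":-0.7,"dy":1.0,"dz":5,"rx":0,"ry":0,"rz":0,"fingers":-1},{"dx":0,"dy":0,"dz":4,"rx":0,"ry":0,"rz":0,"fingers":-1},{"dx":0,"dy":0,"dz":4,"rx":0,"ry":0,"rz":0,"fingers":-1},{"dx":0,"dy":0,"dz":3,"rx":0,"ry":0,"rz":0,"fingers":-1},{"dx":0,"dy":0,"dz":1,"rx":0,"ry":0,"rz":0,"fingers":-1}]'

```text
t: 8.22
tool_pos: [0.6111, -0.104, 0.0218]
tcp_rot: [3.117, 0.382, 0.003]
ft_force: [-3.4, 1.3, 12.5]
finger_gap: 0.0521
```

```bash
python3 to.py stand .0224 14.1
```

```text
t 8.22 tcp [ 611.1 -104.    21.8] shift mm [-1.6 -0.4 -0.6] rot deg [ 0.08 -0.11 -0.11] yaw 14.1 gap 52.1 F [-3.4  1.3 12.5] q [-0.35  0.58  1.6  -0.    0.96  0.98]
```

Contact came at z = 21.8 mm against 22.4 expected, with 12.5 N upward, so the pan is home. I release it and lift.

Request:
apply_moves --plan '[{"dx":0,"dy":0,"dz":-0.4,"rx":0,"ry":0,"rz":0,"fingers":1},{"dx":0,"dy":0,"dz":0,"rx":0,"ry":0,"rz":0,"fingers":1},{"dx":0,"dy":0,"dz":0,"rx":0,"ry":0,"rz":0,"fingers":1},{"dx":0,"dy":0,"dz":0,"rx":0,"ry":0,"rz":0,"fingers":1},{"dx":0,"dy":0,"dz":0,"rx":0,"ry":0,"rz":0,"fingers":1}]'

```text
t: 8.85
tool_pos: [0.6113, -0.104, 0.0221]
tcp_rot: [3.117, 0.382, 0.004]
ft_force: [-0.6, -0.5, -0.4]
finger_gap: 0.0854
```

Request:
apply_moves --plan '[{"dx":0,"dy":0,"dz":-15,"rx":0,"ry":0,"rz":0,"fingers":1},{"dx":0,"dy":0,"dz":-30,"rx":0,"ry":0,"rz":0,"fingers":1},{"dx":0,"dy":0,"dz":-40,"rx":0,"ry":0,"rz":0,"fingers":1},{"dx":8,"dy":30,"dz":0,"rx":0,"ry":0,"rz":0,"fingers":1},{"dx":0,"dy":50,"dz":0,"rx":0,"ry":0,"rz":0,"fingers":1}]'

```text
t: 9.48
tool_pos: [0.6392, -0.1775, 0.115]
tcp_rot: [3.115, 0.39, 0.007]
ft_force: [1.4, -0.3, -0.7]
finger_gap: 0.0854
```

```bash
cat > meas.py <<'E'
import sys
from h import *
# measure circle of top layer near given world xy in top & scene views
def meas(x,y,r=.05,zmin=.006,save_=None):
  for cam in("top","scene"):
    f=grab_frame(cam); W=pts(f); m=(np.hypot(W[...,0]-x,W[...,1]-y)<r)&(W[...,2]>zmin)
    s=W[m]
    if len(s)<10: print(cam,"none");continue
    zt=np.percentile(s[:,2],96); q=s[s[:,2]>zt-.004]
    A=np.c_[2*q[:,:2],np.ones(len(q))]; c=np.linalg.lstsq(A,(q[:,:2]**2).sum(1),rcond=None)[0]
    # tilt plane
    p=np.linalg.lstsq(np.c_[q[:,:2]-c[:2],np.ones(len(q))],q[:,2],rcond=None)[0]
    print(cam,"zt %.4f"%zt,"c",(c[:2]*1000).round(1),"R %.1f"%(1000*np.sqrt(c[2]+c[0]**2+c[1]**2)),"tilt deg",np.degrees(p[:2]).round(1),len(q))
    if save_: save(f,save_+cam+".png",s=1.25)
if __name__=="__main__":
  a=sys.argv; meas(float(a[1]),float(a[2]),float(a[3]),float(a[4]),a[5] if len(a)>5 else None)
E
python3 meas.py .6095 -.104 .03 .03; python3 to.py yellow .06 14.1; python3 meas.py .6455 -.2645 .03 .03
```

```text
top zt 0.5492 c [588.8 -97.9] R 6.8 tilt deg [-16.9  10.6] 199
scene zt 0.5358 c [ 615.5 -111.8] R 9.8 tilt deg [-10.    0.3] 135
t 9.57 tcp [ 640.2 -183.4  115.1] shift mm [-14.7  79.7  55.5] rot deg [ 0.37 -0.34 -0.16] yaw 14.1 gap 85.2 F [ 0.3 -0.3  0.9] q [-0.45  0.55  1.39 -0.    1.2   0.88]
top zt 0.5128 c [ 634.2 -239.8] R 4.4 tilt deg [-23.8  14.6] 40
scene zt 0.5044 c [ 638.2 -239.6] R 4.9 tilt deg [-28.6  17.1] 47
```

Request:
apply_moves --plan '[{"dx":-14.7,"dy":40,"dz":10,"rx":0,"ry":0,"rz":0,"fingers":1},{"dx":0,"dy":38,"dz":20,"rx":0,"ry":0,"rz":0,"fingers":1},{"dx":0,"dy":0,"dz":18,"rx":0,"ry":0,"rz":0,"fingers":1},{"dx":0,"dy":0,"dz":0,"rx":0,"ry":0,"rz":0,"fingers":1},{"dx":0,"dy":0,"dz":0,"rx":0,"ry":0,"rz":0,"fingers":1}]'

```text
t: 10.3
tool_pos: [0.6426, -0.2521, 0.0664]
tcp_rot: [-3.115, -0.392, -0.004]
ft_force: [-0.6, -0.5, -0.7]
finger_gap: 0.0854
```

```bash
sed -i 's/>zmin)/>zmin)\&(W[...,2]<zmin+.03)/' meas.py; python3 to.py yellow .009 14.1; python3 meas.py .6095 -.104 .03 .03 m1
```

```text
t 10.30 tcp [ 642.6 -252.1   66.4] shift mm [-0.4 12.8 57.4] rot deg [-0.12 -0.17  0.24] yaw 14.1 gap 85.4 F [-0.6 -0.5 -0.7] q [-0.54  0.64  1.36  0.    1.14  0.78]
top none
scene zt 0.0492 c [ 609.6 -103.1] R 25.3 tilt deg [-0.7  0.3] 88
```

View pics/m1scene.png

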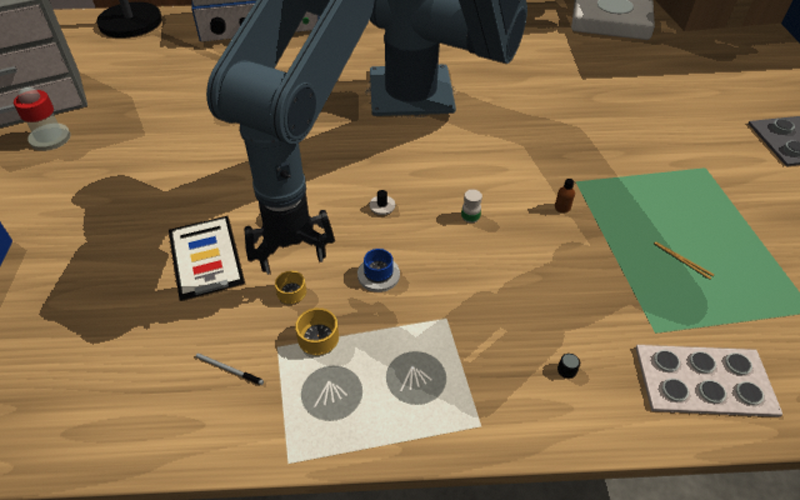

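Scene view: the blue pan sits on the stand at (378,268), rim about 49 mm (48 expected), level and centred. Now yellow.

Request:
apply_moves --plan '[{"dx":0,"dy":12.8,"dz":8,"rx":0,"ry":0,"rz":0.2,"fingers":1},{"dx":0,"dy":0,"dz":8,"rx":0,"ry":0,"rz":0,"fingers":1},{"dx":0,"dy":0,"dz":0,"rx":0,"ry":0,"rz":0,"fingers":1},{"dx":0,"dy":0,"dz":0,"rx":0,"ry":0,"rz":0,"fingers":1},{"dx":0,"dy":0,"dz":0,"rx":0,"ry":0,"rz":0,"fingers":1}]'

```text
t: 11.02
tool_pos: [0.6468, -0.2648, 0.0506]
tcp_rot: [-3.116, -0.388, -0.007]
ft_force: [-0.2, 0.5, -0.3]
finger_gap: 0.0857
```

```bash
python3 to.py yellow .009 14.1; python3 meas.py .6455 -.2645 .03 .02;python3 - <<'E'
from h import *
save(grab_frame("wrist"),"w4.png",s=1.25)
E
```

```text
t 11.03 tcp [ 646.8 -264.8   50.6] shift mm [-1.3 -0.5 41.6] rot deg [-0.04 -0.25  0.1 ] yaw 14.1 gap 85.7 F [-0.2  0.5 -0.3] q [-0.55  0.67  1.35  0.    1.12  0.77]
top none
scene zt 0.0373 c [ 644.7 -263.7] R 25.3 tilt deg [-0.3  0.3] 97
```

View pics/w4.png

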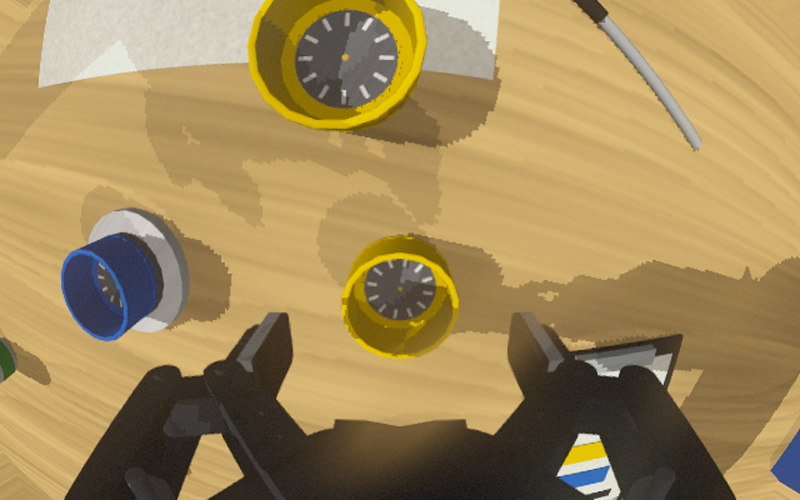

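Wrist view: the small yellow pan is centred between the fingers at (400,305), with the larger one beyond at (338,62). I descend.

Request:
apply_moves --plan '[{"dx":-1.5,"dy":-0.3,"dz":8,"rx":0,"ry":-0.2,"rz":0,"fingers":1},{"dx":0,"dy":0,"dz":14,"rx":0,"ry":0,"rz":0,"fingers":1},{"dx":0,"dy":0,"dz":12,"rx":0,"ry":0,"rz":0,"fingers":1},{"dx":0,"dy":0,"dz":5,"rx":0,"ry":0,"rz":0,"fingers":1},{"dx":0,"dy":0,"dz":0,"rx":0,"ry":0,"rz":0,"fingers":1}]'

```text
t: 11.8
tool_pos: [0.6445, -0.2643, 0.0078]
tcp_rot: [-3.116, -0.388, 0.001]
ft_force: [0.8, 0.4, -0.0]
finger_gap: 0.0855
```

```bash
python3 to.py yellow .009 14.1
```

```text
t 11.80 tcp [ 644.5 -264.3    7.8] shift mm [ 0.9  0.4 -1.2] rot deg [-0.11  0.04  0.11] yaw 14.1 gap 85.5 F [ 0.8  0.4 -0. ] q [-0.55  0.71  1.38  0.    1.05  0.77]
```

Request:
apply_moves --plan '[{"dx":0.6,"dy":0,"dz":-1.5,"rx":0,"ry":0,"rz":0,"fingers":-1},{"dx":0,"dy":0,"dz":0,"rx":0,"ry":0,"rz":0,"fingers":-1},{"dx":0,"dy":0,"dz":0,"rx":0,"ry":0,"rz":0,"fingers":-1},{"dx":0,"dy":0,"dz":0,"rx":0,"ry":0,"rz":0,"fingers":-1},{"dx":0,"dy":0,"dz":0,"rx":0,"ry":0,"rz":0,"fingers":-1}]'

```text
t: 12.42
tool_pos: [0.6461, -0.2646, 0.0112]
tcp_rot: [-3.117, -0.389, -0.002]
ft_force: [0.0, 0.4, -0.8]
finger_gap: 0.0523
```

```bash
python3 to.py yellow .009 14.1
```

```text
t 12.43 tcp [ 646.1 -264.6   11.2] shift mm [-0.5 -0.3  2.2] rot deg [-0.01 -0.07  0.11] yaw 14.1 gap 52.3 F [ 0.   0.4 -0.8] q [-0.55  0.71  1.38  0.    1.06  0.77]
```

Request:
apply_moves --plan '[{"dx":0,"dy":0,"dz":-8,"rx":0,"ry":0,"rz":0,"fingers":-1},{"dx":0,"dy":0,"dz":-25,"rx":0,"ry":0,"rz":0,"fingers":-1},{"dx":0,"dy":0,"dz":-40,"rx":0,"ry":0,"rz":0,"fingers":-1},{"dx":0,"dy":0,"dz":-20,"rx":0,"ry":0,"rz":0,"fingers":-1},{"dx":0,"dy":0,"dz":0,"rx":0,"ry":0,"rz":0,"fingers":-1}]'

```text
t: 13.05
tool_pos: [0.6456, -0.2645, 0.1076]
tcp_rot: [-3.116, -0.388, -0.0]
ft_force: [-0.2, -0.8, -1.2]
finger_gap: 0.0526
```

```bash
python3 to.py stand .09 14.1
```

```text
t 13.05 tcp [ 645.6 -264.5  107.6] shift mm [   4.4 -164.4   17.7] rot deg [-0.06 -0.02  0.11] yaw 14.1 gap 52.6 F [-0.2 -0.8 -1.2] q [-0.55  0.61  1.3   0.    1.23  0.77]
```

Pan bottom is at about 96 mm, clear of the blue rim at 48 mm. I move over the stand.

Request:
apply_moves --plan '[{"dx":2,"dy":-50,"dz":0,"rx":0,"ry":0,"rz":0,"fingers":-1},{"dx":2,"dy":-55,"dz":0,"rx":0,"ry":0,"rz":0,"fingers":-1},{"dx":1,"dy":-50,"dz":0,"rx":0,"ry":0,"rz":0,"fingers":-1},{"dx":0,"dy":0,"dz":6,"rx":0,"ry":0,"rz":0,"fingers":-1},{"dx":0,"dy":0,"dz":0,"rx":0,"ry":0,"rz":0,"fingers":-1}]'

```text
t: 13.68
tool_pos: [0.6094, -0.1096, 0.097]
tcp_rot: [-3.115, -0.385, 0.006]
ft_force: [-1.2, -0.3, -1.5]
finger_gap: 0.0525
```

```bash
python3 to.py stand .075 14.1
```

```text
t 13.68 tcp [ 609.4 -109.6   97. ] shift mm [ 1.5 -5.4 22. ] rot deg [-0.19  0.19 -0.01] yaw 14.1 gap 52.5 F [-1.2 -0.3 -1.5] q [-0.36  0.5   1.53  0.    1.12  0.97]
```

Request:
apply_moves --plan '[{"dx":2.1,"dy":-4.5,"dz":8,"rx":-0.1,"ry":0.1,"rz":0,"fingers":-1},{"dx":0,"dy":0,"dz":10,"rx":0,"ry":0,"rz":0,"fingers":-1},{"dx":0,"dy":0,"dz":4,"rx":0,"ry":0,"rz":0,"fingers":-1},{"dx":0,"dy":0,"dz":0,"rx":0,"ry":0,"rz":0,"fingers":-1},{"dx":0,"dy":0,"dz":0,"rx":0,"ry":0,"rz":0,"fingers":-1}]'

```text
t: 14.3
tool_pos: [0.6107, -0.1081, 0.072]
tcp_rot: [-3.117, -0.379, 0.004]
ft_force: [-1.4, -0.1, -1.0]
finger_gap: 0.0522
```

```bash
python3 to.py stand .0532 14.1;python3 - <<'E'
from h import *
save(grab_frame("wrist"),"w5.png",s=1.25)
f=grab_frame("scene");save(f,"s5.png",crop=(150,290,220,400),s=4)
E
```

```text
t 14.30 tcp [ 610.7 -108.1   72. ] shift mm [-0.2 -4.2 18.8] rot deg [-0.09  0.15 -0.26] yaw 14.1 gap 52.2 F [-1.4 -0.1 -1. ] q [-0.35  0.52  1.55 -0.    1.07  0.97]
```

View pics/s5.png

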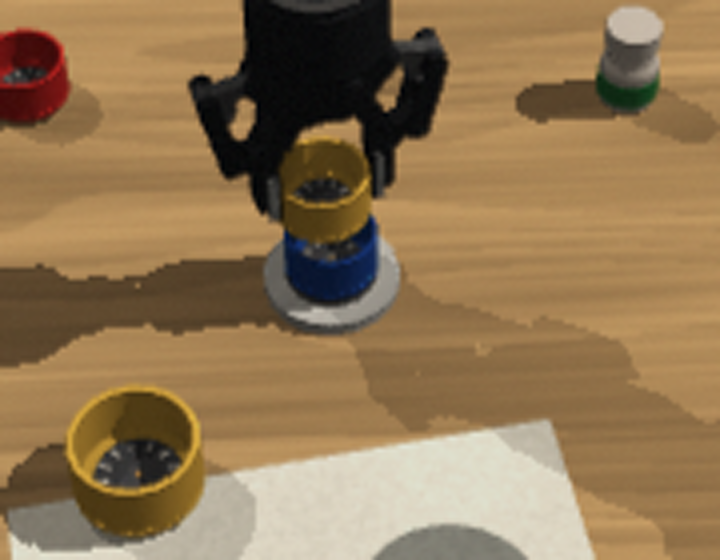

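View pics/w5.png

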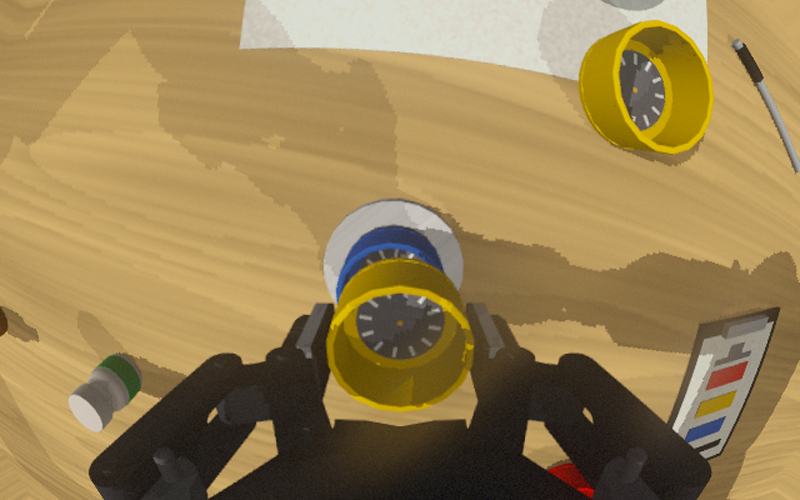

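Both views agree that the yellow pan is about 4 mm off along +dy (blue column about 392, yellow 400). I correct before lowering.

Request:
apply_moves --plan '[{"dx":0.4,"dy":-4.0,"dz":0,"rx":0,"ry":0,"rz":0,"fingers":-1},{"dx":0,"dy":-0.5,"dz":0,"rx":0,"ry":0,"rz":0,"fingers":-1},{"dx":0,"dy":0,"dz":3,"rx":0,"ry":0,"rz":0,"fingers":-1},{"dx":0,"dy":0,"dz":0,"rx":0,"ry":0,"rz":0,"fingers":-1},{"dx":0,"dy":0,"dz":0,"rx":0,"ry":0,"rz":0,"fingers":-1}]'

```text
t: 15.02
tool_pos: [0.6104, -0.103, 0.0698]
tcp_rot: [-3.118, -0.38, 0.002]
ft_force: [-0.1, -0.7, -1.5]
finger_gap: 0.0523
```

```bash
python3 to.py stand .0532 14.1
```

```text
t 15.03 tcp [ 610.4 -103.    69.8] shift mm [-1.1  0.7 16.6] rot deg [-0.04  0.07 -0.22] yaw 14.1 gap 52.3 F [-0.1 -0.7 -1.5] q [-0.35  0.52  1.56 -0.    1.06  0.98]
```

Request:
apply_moves --plan '[{"dx":-0.3,"dy":0.6,"dz":5,"rx":0,"ry":0,"rz":0,"fingers":-1},{"dx":0,"dy":0,"dz":4,"rx":0,"ry":0,"rz":0,"fingers":-1},{"dx":0,"dy":0,"dz":4,"rx":0,"ry":0,"rz":0,"fingers":-1},{"dx":0,"dy":0,"dz":3,"rx":0,"ry":0,"rz":0,"fingers":-1},{"dx":0,"dy":0,"dz":1,"rx":0,"ry":0,"rz":0,"fingers":-1}]'

```text
t: 15.65
tool_pos: [0.6102, -0.1038, 0.0524]
tcp_rot: [-3.118, -0.379, 0.002]
ft_force: [-4.2, 2.1, 13.0]
finger_gap: 0.0525
```

```bash
python3 to.py stand .0532 14.1
```

```text
t 15.65 tcp [ 610.2 -103.8   52.4] shift mm [-0.8 -0.  -0.8] rot deg [-0.03  0.07 -0.23] yaw 14.1 gap 52.5 F [-4.2  2.1 13. ] q [-0.35  0.54  1.57 -0.    1.03  0.98]
```

Seated: z = 52.4 mm against 53.2 expected, at 13 N. I release it and head towards red.

Request:
apply_moves --plan '[{"dx":0,"dy":0,"dz":-0.4,"rx":0,"ry":0,"rz":0,"fingers":1},{"dx":0,"dy":0,"dz":0,"rx":0,"ry":0,"rz":0,"fingers":1},{"dx":0,"dy":0,"dz":0,"rx":0,"ry":0,"rz":0,"fingers":1},{"dx":0,"dy":0,"dz":0,"rx":0,"ry":0,"rz":0,"fingers":1},{"dx":0,"dy":0,"dz":0,"rx":0,"ry":0,"rz":0,"fingers":1}]'

```text
t: 16.27
tool_pos: [0.6106, -0.104, 0.0529]
tcp_rot: [-3.119, -0.379, 0.001]
ft_force: [-0.4, 0.4, 0.5]
finger_gap: 0.0856
```

Request:
apply_moves --plan '[{"dx":0,"dy":0,"dz":-15,"rx":0,"ry":0,"rz":0,"fingers":1},{"dx":0,"dy":0,"dz":-30,"rx":0,"ry":0,"rz":0,"fingers":1},{"dx":0,"dy":0,"dz":-30,"rx":0,"ry":0,"rz":0,"fingers":1},{"dx":-30,"dy":20,"dz":0,"rx":0,"ry":0,"rz":0,"fingers":1},{"dx":-45,"dy":30,"dz":0,"rx":0,"ry":0,"rz":0,"fingers":1}]'

```text
t: 16.9
tool_pos: [0.5519, -0.17, 0.1348]
tcp_rot: [3.115, 0.388, 0.007]
ft_force: [-0.7, -0.5, -0.7]
finger_gap: 0.0857
```

```bash
python3 to.py red .06 14.1
```

```text
t 16.90 tcp [ 551.9 -170.   134.8] shift mm [-133.4   92.2   74.6] rot deg [ 0.17 -0.22  0.09] yaw 14.1 gap 85.7 F [-0.7 -0.5 -0.7] q [-0.49  0.38  1.61  0.    1.15  0.83]
```

Request:
apply_moves --plan '[{"dx":-45,"dy":32,"dz":20,"rx":0,"ry":0,"rz":0,"fingers":1},{"dx":-45,"dy":32,"dz":25,"rx":0,"ry":0,"rz":0,"fingers":1},{"dx":-38,"dy":24,"dz":20,"rx":0,"ry":0,"rz":0,"fingers":1},{"dx":0,"dy":0,"dz":0,"rx":0,"ry":0,"rz":0,"fingers":1},{"dx":0,"dy":0,"dz":0,"rx":0,"ry":0,"rz":0,"fingers":1}]'

```text
t: 17.52
tool_pos: [0.4482, -0.2947, 0.0754]
tcp_rot: [3.107, 0.381, 0.02]
ft_force: [0.0, -0.4, -0.6]
finger_gap: 0.0856
```

```bash
python3 to.py red .05 14.1; python3 meas.py .6095 -.104 .03 .06; python3 meas.py .4455 -.2923 .03 .02
```

```text
t 17.52 tcp [ 448.2 -294.7   75.4] shift mm [-2.4 -3.4 25.3] rot deg [ 0.75 -0.64 -0.1 ] yaw 14.1 gap 85.6 F [ 0.  -0.4 -0.6] q [-0.79  0.38  1.78  0.    0.96  0.53]
top zt 0.0816 c [ 610.  -104.5] R 25.3 tilt deg [ 0.3 -0.6] 100
scene zt 0.0797 c [ 609.8 -102.7] R 25.1 tilt deg [ 0.1 -0.1] 86
top none
scene zt 0.0371 c [ 445.1 -291.2] R 25.2 tilt deg [0.1 0.7] 77
```

The yellow pan is home: rim about 80 mm against 78 nominal plus the cameras' bias of 1 to 2 mm, level and centred. Now red.

Request:
apply_moves --plan '[{"dx":-2.0,"dy":-3.0,"dz":10,"rx":0.7,"ry":-0.6,"rz":0,"fingers":1},{"dx":0,"dy":0,"dz":10,"rx":0,"ry":0,"rz":0,"fingers":1},{"dx":0,"dy":0,"dz":4,"rx":0,"ry":0,"rz":0,"fingers":1},{"dx":0,"dy":0,"dz":0,"rx":0,"ry":0,"rz":0,"fingers":1},{"dx":0,"dy":0,"dz":0,"rx":0,"ry":0,"rz":0,"fingers":1}]'

```text
t: 18.35
tool_pos: [0.4472, -0.2894, 0.049]
tcp_rot: [-3.116, -0.392, 0.001]
ft_force: [-0.2, 0.5, -0.0]
finger_gap: 0.0852
```

```bash
python3 to.py red .009 14.1;python3 - <<'E'
from h import *
save(grab_frame("wrist"),"w6.png",s=1.25)
E
```

```text
t 18.35 tcp [ 447.2 -289.4   49. ] shift mm [-2.4  2.4 40. ] rot deg [-0.05  0.03  0.25] yaw 14.1 gap 85.2 F [-0.2  0.5 -0. ] q [-0.78  0.42  1.8  -0.    0.92  0.54]
```

View pics/w6.png

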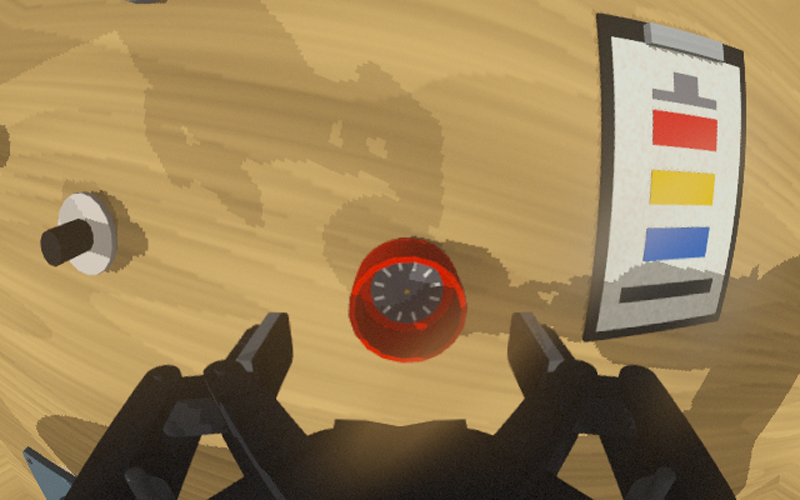

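Wrist view: the red pan is at (407,308) and needs a shift of about 2.4 mm in +dy, which agrees with the pose. The clipboard order is clear again.

Request:
apply_moves --plan '[{"dx":-2.2,"dy":2.2,"dz":4,"rx":0,"ry":0,"rz":0.2,"fingers":1},{"dx":0,"dy":0,"dz":14,"rx":0,"ry":0,"rz":0,"fingers":1},{"dx":0,"dy":0,"dz":12,"rx":0,"ry":0,"rz":0,"fingers":1},{"dx":0,"dy":0,"dz":4,"rx":0,"ry":0,"rz":0,"fingers":1},{"dx":0,"dy":0,"dz":0,"rx":0,"ry":0,"rz":0,"fingers":1}]'

```text
t: 19.02
tool_pos: [0.4451, -0.2924, 0.0124]
tcp_rot: [-3.117, -0.385, 0.001]
ft_force: [-0.5, 0.8, 0.3]
finger_gap: 0.0852
```

```bash
python3 to.py red .009 14.1
```

```text
t 19.02 tcp [ 445.1 -292.4   12.4] shift mm [0.4 0.  3.4] rot deg [-0.07  0.05  0.  ] yaw 14.1 gap 85.2 F [-0.5  0.8  0.3] q [-0.79  0.48  1.83 -0.    0.84  0.53]
```

Request:
apply_moves --plan '[{"dx":0,"dy":0,"dz":2,"rx":0,"ry":0,"rz":0,"fingers":-1},{"dx":0,"dy":0,"dz":0,"rx":0,"ry":0,"rz":0,"fingers":-1},{"dx":0,"dy":0,"dz":0,"rx":0,"ry":0,"rz":0,"fingers":-1},{"dx":0,"dy":0,"dz":0,"rx":0,"ry":0,"rz":0,"fingers":-1},{"dx":0,"dy":0,"dz":0,"rx":0,"ry":0,"rz":0,"fingers":-1}]'

```text
t: 19.65
tool_pos: [0.4456, -0.2927, 0.0112]
tcp_rot: [3.118, 0.386, 0.0]
ft_force: [0.5, -0.3, -0.7]
finger_gap: 0.0519
```

```bash
python3 to.py red .009 14.1
```

```text
t 19.65 tcp [ 445.6 -292.7   11.2] shift mm [-0.  -0.4  2.2] rot deg [0.01 0.   0.01] yaw 14.1 gap 51.9 F [ 0.5 -0.3 -0.7] q [-0.79  0.48  1.83 -0.    0.83  0.53]
```

Request:
apply_moves --plan '[{"dx":0,"dy":0,"dz":-8,"rx":0,"ry":0,"rz":0,"fingers":-1},{"dx":0,"dy":0,"dz":-25,"rx":0,"ry":0,"rz":0,"fingers":-1},{"dx":0,"dy":0,"dz":-40,"rx":0,"ry":0,"rz":0,"fingers":-1},{"dx":0,"dy":0,"dz":-40,"rx":0,"ry":0,"rz":0,"fingers":-1},{"dx":0,"dy":0,"dz":0,"rx":0,"ry":0,"rz":0,"fingers":-1}]'

```text
t: 20.27
tool_pos: [0.4454, -0.2925, 0.1287]
tcp_rot: [-3.117, -0.386, 0.001]
ft_force: [0.3, 1.0, -0.7]
finger_gap: 0.0512
```

```bash
python3 to.py stand .13 14.1
```

```text
t 20.27 tcp [ 445.4 -292.5  128.7] shift mm [ 205.1 -142.8   -1.3] rot deg [-0.03  0.02  0.01] yaw 14.1 gap 51.2 F [ 0.3  1.  -0.7] q [-0.79  0.32  1.72 -0.    1.1   0.53]
```

Request:
apply_moves --plan '[{"dx":40,"dy":-28,"dz":0,"rx":0,"ry":0,"rz":0,"fingers":-1},{"dx":48,"dy":-33,"dz":0,"rx":0,"ry":0,"rz":0,"fingers":-1},{"dx":48,"dy":-33,"dz":0,"rx":0,"ry":0,"rz":0,"fingers":-1},{"dx":45,"dy":-32,"dz":0,"rx":0,"ry":0,"rz":0,"fingers":-1},{"dx":15,"dy":-10,"dz":0,"rx":0,"ry":0,"rz":0,"fingers":-1}]'

```text
t: 20.9
tool_pos: [0.6041, -0.1094, 0.1249]
tcp_rot: [-3.117, -0.376, 0.007]
ft_force: [-1.1, -0.3, -1.0]
finger_gap: 0.052
```

```bash
python3 to.py stand .105 14.1
```

```text
t 20.90 tcp [ 604.1 -109.4  124.9] shift mm [ 6.6 -3.9 19.9] rot deg [-0.14  0.25 -0.33] yaw 14.1 gap 52.0 F [-1.1 -0.3 -1. ] q [-0.36  0.46  1.51 -0.    1.18  0.97]
```

Request:
apply_moves --plan '[{"dx":4,"dy":-3,"dz":4,"rx":0,"ry":0.2,"rz":-0.3,"fingers":-1},{"dx":0,"dy":0,"dz":8,"rx":0,"ry":0,"rz":0,"fingers":-1},{"dx":0,"dy":0,"dz":3,"rx":0,"ry":0,"rz":0,"fingers":-1},{"dx":0,"dy":0,"dz":0,"rx":0,"ry":0,"rz":0,"fingers":-1},{"dx":0,"dy":0,"dz":0,"rx":0,"ry":0,"rz":0,"fingers":-1}]'

```text
t: 21.52
tool_pos: [0.6039, -0.1081, 0.1066]
tcp_rot: [-3.115, -0.381, 0.01]
ft_force: [-0.1, -0.5, -1.7]
finger_gap: 0.0517
```

```bash
python3 to.py stand .0832 14.1
```

```text
t 21.52 tcp [ 603.9 -108.1  106.6] shift mm [ 6.6 -2.6 23.3] rot deg [-0.23  0.34 -0.16] yaw 14.1 gap 51.7 F [-0.1 -0.5 -1.7] q [-0.36  0.48  1.53 -0.    1.14  0.97]
```

Request:
apply_moves --plan '[{"dx":6.6,"dy":-2.8,"dz":0,"rx":-0.2,"ry":0.3,"rz":0,"fingers":-1},{"dx":0.5,"dy":-0.5,"dz":2,"rx":0,"ry":0,"rz":0,"fingers":-1},{"dx":0,"dy":0,"dz":4,"rx":0,"ry":0,"rz":0,"fingers":-1},{"dx":0,"dy":0,"dz":0,"rx":0,"ry":0,"rz":0,"fingers":-1},{"dx":0,"dy":0,"dz":0,"rx":0,"ry":0,"rz":0,"fingers":-1}]'

```text
t: 22.15
tool_pos: [0.6107, -0.1033, 0.1007]
tcp_rot: [3.118, 0.381, 0.001]
ft_force: [0.7, 0.4, -0.8]
finger_gap: 0.0514
```

```bash
python3 to.py stand .0832 14.1
```

```text
t 22.15 tcp [ 610.7 -103.3  100.7] shift mm [-1.3  0.4 17.5] rot deg [ 0.02 -0.04 -0.18] yaw 14.1 gap 51.4 F [ 0.7  0.4 -0.8] q [-0.35  0.49  1.53  0.    1.12  0.98]
```

Request:
apply_moves --plan '[{"dx":-0.8,"dy":0.3,"dz":5,"rx":0,"ry":0,"rz":0,"fingers":-1},{"dx":0,"dy":0,"dz":4,"rx":0,"ry":0,"rz":0,"fingers":-1},{"dx":0,"dy":0,"dz":4,"rx":0,"ry":0,"rz":0,"fingers":-1},{"dx":0,"dy":0,"dz":3,"rx":0,"ry":0,"rz":0,"fingers":-1},{"dx":0,"dy":0,"dz":1,"rx":0,"ry":0,"rz":0,"fingers":-1}]'

```text
t: 22.78
tool_pos: [0.6099, -0.1039, 0.0829]
tcp_rot: [3.118, 0.38, 0.001]
ft_force: [-1.7, 0.6, 7.4]
finger_gap: 0.0519
```

```bash
python3 to.py stand .0832 14.1
```

```text
t 22.77 tcp [ 609.9 -103.9   82.9] shift mm [-0.4  0.  -0.3] rot deg [ 0.02 -0.04 -0.19] yaw 14.1 gap 51.9 F [-1.7  0.6  7.4] q [-0.35  0.51  1.55  0.    1.09  0.98]
```

Seated at 82.9 mm (83.2 expected) with 7 N. I release it and go for the lid.

Request:
apply_moves --plan '[{"dx":0,"dy":0,"dz":0,"rx":0,"ry":0,"rz":0,"fingers":1},{"dx":0,"dy":0,"dz":0,"rx":0,"ry":0,"rz":0,"fingers":1},{"dx":0,"dy":0,"dz":0,"rx":0,"ry":0,"rz":0,"fingers":1},{"dx":0,"dy":0,"dz":0,"rx":0,"ry":0,"rz":0,"fingers":1},{"dx":0,"dy":0,"dz":0,"rx":0,"ry":0,"rz":0,"fingers":1}]'

```text
t: 23.4
tool_pos: [0.6104, -0.104, 0.0834]
tcp_rot: [3.118, 0.38, 0.003]
ft_force: [0.3, -0.3, 0.3]
finger_gap: 0.0856
```

Request:
apply_moves --plan '[{"dx":0,"dy":0,"dz":-15,"rx":0,"ry":0,"rz":0,"fingers":1},{"dx":0,"dy":0,"dz":-30,"rx":0,"ry":0,"rz":0,"fingers":1},{"dx":0,"dy":0,"dz":-25,"rx":0,"ry":0,"rz":0,"fingers":1},{"dx":-30,"dy":-10,"dz":0,"rx":0,"ry":0,"rz":0,"fingers":1},{"dx":-45,"dy":-15,"dz":0,"rx":0,"ry":0,"rz":0,"fingers":1}]'

```text
t: 24.02
tool_pos: [0.5336, -0.0988, 0.1598]
tcp_rot: [3.114, 0.381, 0.012]
ft_force: [-0.3, 0.4, -0.0]
finger_gap: 0.0851
```

```bash
python3 to.py lid .08 14.1
```

```text
t 24.02 tcp [533.6 -98.8 159.8] shift mm [-101.7  -35.3   78.9] rot deg [ 0.28 -0.4  -0.14] yaw 14.1 gap 85.1 F [-0.3  0.4 -0. ] q [-0.39  0.3   1.66  0.    1.17  0.94]
```

Request:
apply_moves --plan '[{"dx":-40,"dy":-15,"dz":20,"rx":0,"ry":0,"rz":0,"fingers":1},{"dx":-40,"dy":-15,"dz":30,"rx":0,"ry":0,"rz":0,"fingers":1},{"dx":-20,"dy":-5,"dz":20,"rx":0,"ry":0,"rz":0,"fingers":1},{"dx":0,"dy":0,"dz":0,"rx":0,"ry":0,"rz":0,"fingers":1},{"dx":0,"dy":0,"dz":0,"rx":0,"ry":0,"rz":0,"fingers":1}]'

```text
t: 24.65
tool_pos: [0.4275, -0.0899, 0.0939]
tcp_rot: [3.108, 0.379, 0.027]
ft_force: [0.6, 0.8, 0.2]
finger_gap: 0.0855
```

```bash
python3 to.py lid .06 14.1;  python3 meas.py .6095 -.104 .03 .09; python3 - <<'E'
from h import *
save(grab_frame("wrist"),"w7.png",s=1.25)
E
```

```text
t 24.65 tcp [427.5 -89.9  93.9] shift mm [-0.9 -1.1 33.9] rot deg [ 0.69 -0.91 -0.18] yaw 14.1 gap 85.5 F [0.6 0.8 0.2] q [-0.46  0.2   2.    0.    0.93  0.86]
top zt 0.1111 c [ 610.1 -104.6] R 25.2 tilt deg [-0.2  0.4] 102
scene zt 0.1092 c [ 609.6 -102.7] R 25.2 tilt deg [ 0.6 -0.1] 103
```

View pics/w7.png

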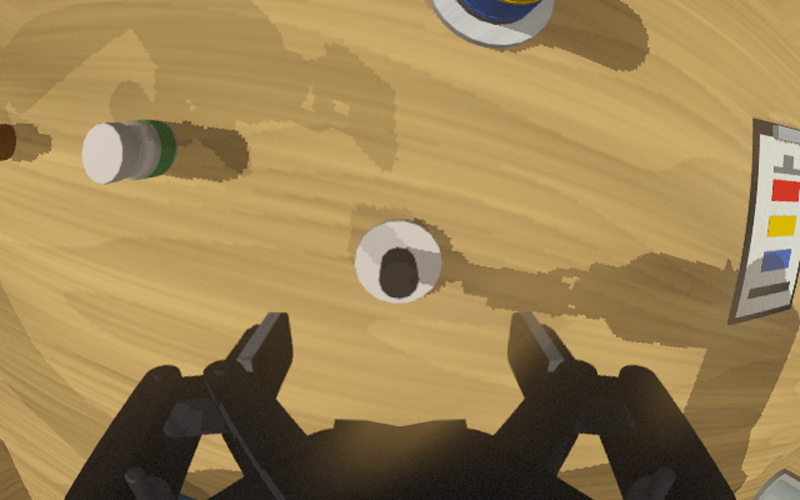

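The red rim is at 109 mm (108 plus bias), level and centred. Wrist view: the lid post at (398,270) lies between the fingers. I fix the tilt and descend.

Request:
apply_moves --plan '[{"dx":-0.6,"dy":-0.8,"dz":10,"rx":0.7,"ry":-0.9,"rz":0,"fingers":1},{"dx":0,"dy":0,"dz":16,"rx":0,"ry":0,"rz":0,"fingers":1},{"dx":0,"dy":0,"dz":10,"rx":0,"ry":0,"rz":0,"fingers":1},{"dx":0,"dy":0,"dz":0,"rx":0,"ry":0,"rz":0,"fingers":1},{"dx":0,"dy":0,"dz":0,"rx":0,"ry":0,"rz":0,"fingers":1}]'

```text
t: 25.42
tool_pos: [0.4295, -0.0899, 0.0561]
tcp_rot: [-3.118, -0.383, 0.001]
ft_force: [0.0, -0.2, 0.8]
finger_gap: 0.0856
```

```bash
python3 to.py lid .018 14.1
```

```text
t 25.43 tcp [429.5 -89.9  56.1] shift mm [-2.3 -1.1 38.1] rot deg [-0.04  0.04 -0.1 ] yaw 14.1 gap 85.6 F [ 0.  -0.2  0.8] q [-0.46  0.27  2.02  0.    0.85  0.86]
```

Request:
apply_moves --plan '[{"dx":-2.3,"dy":-1.0,"dz":4,"rx":0,"ry":0,"rz":0,"fingers":1},{"dx":0,"dy":0,"dz":14,"rx":0,"ry":0,"rz":0,"fingers":1},{"dx":0,"dy":0,"dz":12,"rx":0,"ry":0,"rz":0,"fingers":1},{"dx":0,"dy":0,"dz":3,"rx":0,"ry":0,"rz":0,"fingers":1},{"dx":0,"dy":0,"dz":0,"rx":0,"ry":0,"rz":0,"fingers":1}]'

```text
t: 26.05
tool_pos: [0.4275, -0.0898, 0.0229]
tcp_rot: [3.117, 0.383, 0.002]
ft_force: [-0.4, -0.2, -0.0]
finger_gap: 0.0855
```

```bash
python3 to.py lid .018 14.1
```

```text
t 26.05 tcp [427.5 -89.8  22.9] shift mm [-0.4 -0.6  4.9] rot deg [ 0.05 -0.07 -0.1 ] yaw 14.1 gap 85.5 F [-0.4 -0.2 -0. ] q [-0.46  0.33  2.05  0.    0.76  0.86]
```

Request:
apply_moves --plan '[{"dx":-0.4,"dy":-0.6,"dz":4,"rx":0,"ry":0,"rz":0,"fingers":1},{"dx":0,"dy":0,"dz":0,"rx":0,"ry":0,"rz":0,"fingers":-1},{"dx":0,"dy":0,"dz":0,"rx":0,"ry":0,"rz":0,"fingers":-1},{"dx":0,"dy":0,"dz":0,"rx":0,"ry":0,"rz":0,"fingers":-1},{"dx":0,"dy":0,"dz":0,"rx":0,"ry":0,"rz":0,"fingers":-1}]'

```text
t: 26.68
tool_pos: [0.4278, -0.0897, 0.0196]
tcp_rot: [3.116, 0.383, 0.005]
ft_force: [0.4, -1.3, 0.9]
finger_gap: 0.0199
```

Request:
apply_moves --plan '[{"dx":0,"dy":0,"dz":0,"rx":0,"ry":0,"rz":0,"fingers":-1},{"dx":0,"dy":0,"dz":0,"rx":0,"ry":0,"rz":0,"fingers":-1},{"dx":0,"dy":0,"dz":0,"rx":0,"ry":0,"rz":0,"fingers":-1},{"dx":0,"dy":0,"dz":0,"rx":0,"ry":0,"rz":0,"fingers":-1},{"dx":0,"dy":0,"dz":0,"rx":0,"ry":0,"rz":0,"fingers":-1}]'

```text
t: 27.3
tool_pos: [0.4278, -0.0897, 0.0197]
tcp_rot: [3.116, 0.383, 0.005]
ft_force: [0.7, 0.6, -0.4]
finger_gap: 0.0197
```

```bash
python3 to.py lid .018 14.1
```

```text
t 27.30 tcp [427.8 -89.7  19.7] shift mm [-0.7 -0.6  1.7] rot deg [ 0.13 -0.17 -0.09] yaw 14.1 gap 19.7 F [ 0.7  0.6 -0.4] q [-0.46  0.33  2.06  0.    0.75  0.86]
```

Request:
apply_moves --plan '[{"dx":0,"dy":0,"dz":-8,"rx":0,"ry":0,"rz":0,"fingers":-1},{"dx":0,"dy":0,"dz":-30,"rx":0,"ry":0,"rz":0,"fingers":-1},{"dx":0,"dy":0,"dz":-45,"rx":0,"ry":0,"rz":0,"fingers":-1},{"dx":0,"dy":0,"dz":-45,"rx":0,"ry":0,"rz":0,"fingers":-1},{"dx":0,"dy":0,"dz":-15,"rx":0,"ry":0,"rz":0,"fingers":-1}]'

```text
t: 27.92
tool_pos: [0.4258, -0.0887, 0.1671]
tcp_rot: [-3.118, -0.383, 0.001]
ft_force: [0.3, 0.1, 0.3]
finger_gap: 0.0201
```

```bash
python3 to.py stand .165 14.1
```

```text
t 27.93 tcp [425.8 -88.7 167.1] shift mm [174.5  59.2   2. ] rot deg [-0.03  0.02 -0.1 ] yaw 14.1 gap 20.1 F [0.3 0.1 0.3] q [-0.46  0.11  1.89  0.    1.14  0.86]
```

Request:
apply_moves --plan '[{"dx":45,"dy":15,"dz":0,"rx":0,"ry":0,"rz":0,"fingers":-1},{"dx":50,"dy":17,"dz":0,"rx":0,"ry":0,"rz":0,"fingers":-1},{"dx":50,"dy":17,"dz":0,"rx":0,"ry":0,"rz":0,"fingers":-1},{"dx":22,"dy":7,"dz":0,"rx":0,"ry":0,"rz":0,"fingers":-1},{"dx":0,"dy":0,"dz":0,"rx":0,"ry":0,"rz":0,"fingers":-1}]'

```text
t: 28.55
tool_pos: [0.6063, -0.103, 0.1721]
tcp_rot: [3.115, 0.382, 0.007]
ft_force: [-0.6, 0.0, -1.2]
finger_gap: 0.0202
```

```bash
python3 to.py stand .145 14.1
```

```text
t 28.55 tcp [ 606.3 -103.   172.1] shift mm [ 2.7  1.7 27.1] rot deg [ 0.2  -0.23 -0.12] yaw 14.1 gap 20.2 F [-0.6  0.  -1.2] q [-0.35  0.41  1.46 -0.    1.26  0.98]
```

Request:
apply_moves --plan '[{"dx":3.4,"dy":2.0,"dz":4,"rx":0.2,"ry":-0.2,"rz":0,"fingers":-1},{"dx":0.3,"dy":0.2,"dz":12,"rx":0,"ry":0,"rz":0,"fingers":-1},{"dx":0,"dy":0,"dz":6,"rx":0,"ry":0,"rz":0,"fingers":-1},{"dx":0,"dy":0,"dz":0,"rx":0,"ry":0,"rz":0,"fingers":-1},{"dx":0,"dy":0,"dz":0,"rx":0,"ry":0,"rz":0,"fingers":-1}]'

```text
t: 29.18
tool_pos: [0.6068, -0.1037, 0.1485]
tcp_rot: [-3.117, -0.381, 0.005]
ft_force: [0.7, -0.1, -1.1]
finger_gap: 0.02
```

```bash
python3 to.py stand .1217 14.1;python3 - <<'E'
from h import *
save(grab_frame("wrist"),"w8.png",s=1.25)
f=grab_frame("scene");save(f,"s8.png",crop=(150,290,220,400),s=4)
E
```

```text
t 29.18 tcp [ 606.8 -103.7  148.5] shift mm [ 2.6  1.  26.8] rot deg [-0.13  0.17 -0.16] yaw 14.1 gap 20.0 F [ 0.7 -0.1 -1.1] q [-0.35  0.44  1.48  0.    1.22  0.98]
```

View pics/s8.png

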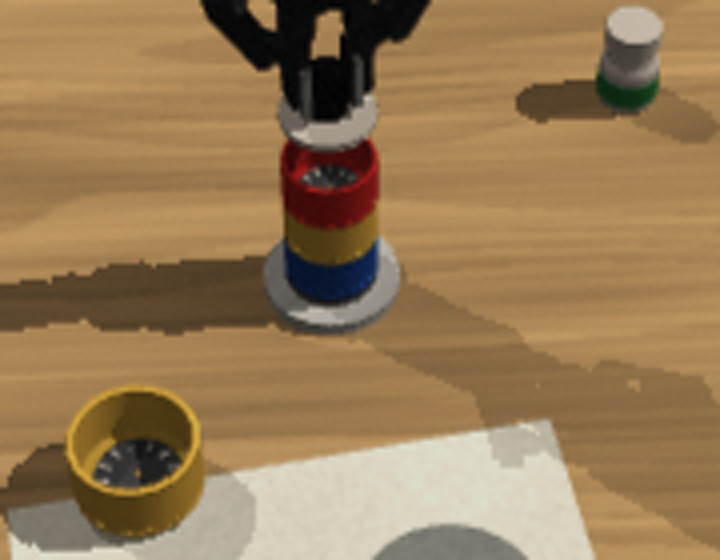

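View pics/w8.png

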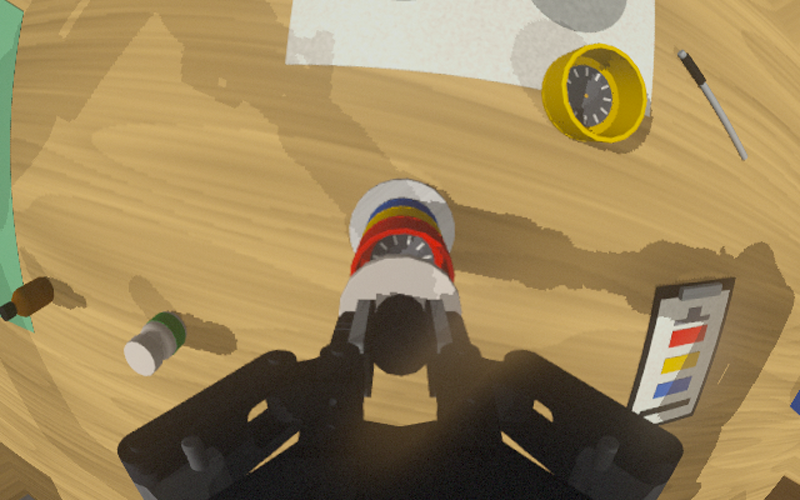

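The stack reads blue, yellow, red, and the lid is upright just above it, with about 3 mm of dx left to correct.

Request:
apply_moves --plan '[{"dx":3.3,"dy":1.5,"dz":3,"rx":0,"ry":0,"rz":0,"fingers":-1},{"dx":0.3,"dy":0.2,"dz":6,"rx":0,"ry":0,"rz":0,"fingers":-1},{"dx":0,"dy":0,"dz":0,"rx":0,"ry":0,"rz":0,"fingers":-1},{"dx":0,"dy":0,"dz":0,"rx":0,"ry":0,"rz":0,"fingers":-1},{"dx":0,"dy":0,"dz":0,"rx":0,"ry":0,"rz":0,"fingers":-1}]'

```text
t: 29.9
tool_pos: [0.6115, -0.1046, 0.1393]
tcp_rot: [-3.117, -0.381, 0.003]
ft_force: [-0.1, -0.2, -0.8]
finger_gap: 0.02
```

```bash
python3 to.py stand .1217 14.1
```

```text
t 29.90 tcp [ 611.5 -104.6  139.3] shift mm [-1.8 -1.1 17.6] rot deg [-0.09  0.12 -0.15] yaw 14.1 gap 20.0 F [-0.1 -0.2 -0.8] q [-0.35  0.46  1.48  0.    1.21  0.98]
```

Request:
apply_moves --plan '[{"dx":-0.9,"dy":-0.5,"dz":5,"rx":0,"ry":0,"rz":0,"fingers":-1},{"dx":0,"dy":0,"dz":4,"rx":0,"ry":0,"rz":0,"fingers":-1},{"dx":0,"dy":0,"dz":4,"rx":0,"ry":0,"rz":0,"fingers":-1},{"dx":0,"dy":0,"dz":3,"rx":0,"ry":0,"rz":0,"fingers":-1},{"dx":0,"dy":0,"dz":1,"rx":0,"ry":0,"rz":0,"fingers":-1}]'

```text
t: 30.52
tool_pos: [0.6105, -0.1044, 0.1216]
tcp_rot: [-3.117, -0.381, 0.003]
ft_force: [-1.3, 0.6, 6.0]
finger_gap: 0.0198
```

```bash
python3 to.py stand .1217 14.1
```

```text
t 30.52 tcp [ 610.5 -104.4  121.6] shift mm [-0.9 -0.6 -0.1] rot deg [-0.07  0.09 -0.15] yaw 14.1 gap 19.8 F [-1.3  0.6  6. ] q [-0.35  0.47  1.5   0.    1.17  0.98]
```

Seated at 121.6 mm (121.7 expected), 6 N. I release it and lift away.

Request:
apply_moves --plan '[{"dx":0,"dy":0,"dz":0,"rx":0,"ry":0,"rz":0,"fingers":1},{"dx":0,"dy":0,"dz":0,"rx":0,"ry":0,"rz":0,"fingers":1},{"dx":0,"dy":0,"dz":0,"rx":0,"ry":0,"rz":0,"fingers":1},{"dx":0,"dy":0,"dz":0,"rx":0,"ry":0,"rz":0,"fingers":1},{"dx":0,"dy":0,"dz":0,"rx":0,"ry":0,"rz":0,"fingers":1}]'

```text
t: 31.15
tool_pos: [0.6109, -0.1045, 0.122]
tcp_rot: [-3.118, -0.381, 0.001]
ft_force: [0.3, 0.5, 0.2]
finger_gap: 0.0853
```

Request:
apply_moves --plan '[{"dx":0,"dy":0,"dz":-15,"rx":0,"ry":0,"rz":0,"fingers":1},{"dx":0,"dy":0,"dz":-35,"rx":0,"ry":0,"rz":0,"fingers":1},{"dx":0,"dy":0,"dz":-35,"rx":0,"ry":0,"rz":0,"fingers":1},{"dx":-40,"dy":0,"dz":-10,"rx":0,"ry":0,"rz":0,"fingers":1},{"dx":-55,"dy":0,"dz":0,"rx":0,"ry":0,"rz":0,"fingers":1}]'

```text
t: 31.78
tool_pos: [0.5204, -0.128, 0.224]
tcp_rot: [3.116, 0.386, 0.006]
ft_force: [-0.5, -1.2, 0.2]
finger_gap: 0.0855
```

Request:
apply_moves --plan '[{"dx":-50,"dy":10,"dz":0,"rx":0,"ry":0,"rz":0,"fingers":1},{"dx":-50,"dy":10,"dz":0,"rx":0,"ry":0,"rz":0,"fingers":1},{"dx":0,"dy":0,"dz":0,"rx":0,"ry":0,"rz":0,"fingers":1},{"dx":0,"dy":0,"dz":0,"rx":0,"ry":0,"rz":0,"fingers":1},{"dx":0,"dy":0,"dz":0,"rx":0,"ry":0,"rz":0,"fingers":1}]'

```text
t: 32.4
tool_pos: [0.4254, -0.1737, 0.2298]
tcp_rot: [3.109, 0.383, 0.017]
ft_force: [-0.2, 0.4, 0.9]
finger_gap: 0.0851
```

```bash
python3 to.py stand .3; python3 meas.py .6095 -.104 .03 .105; python3 meas.py .6095 -.104 .03 .13 f; python3 meas.py .464 .09 .025 .05; python3 meas.py .448 .283 .025 .06;python3 - <<'E'
from h import *
f=grab_frame("scene");save(f,"s9.png",crop=(130,290,220,400),s=3)
E
```

```text
t 32.40 tcp [ 425.4 -173.7  229.8] shift mm [196.2 -22.3 -68.6] rot deg [ 0.59 -0.54 -0.  ] yaw 14.0 gap 85.1 F [-0.2  0.4  0.9] q [-0.63  0.09  1.75  0.    1.29  0.69]
top zt 0.1231 c [ 609.7 -105.4] R 10.6 tilt deg [ 8.5 -6. ] 21
scene zt 0.1305 c [ 610.2 -102.8] R 9.4 tilt deg [-7.2  5.2] 30
top zt 0.1474 c [ 609.3 -105.4] R 7.7 tilt deg [ 0.2 -1.8] 88
scene zt 0.1459 c [ 609.2 -103.6] R 8.4 tilt deg [-1.   1.2] 58
top zt 0.0657 c [463.7  88.9] R 12.0 tilt deg [-0.7  0.6] 190
scene zt 0.0648 c [463.9  91.1] R 12.7 tilt deg [ 1.3 -0.3] 87
top zt 0.0781 c [447.5 283.2] R 6.4 tilt deg [-3.6 -3.7] 56
scene zt 0.0777 c [448.4 284.1] R 6.7 tilt deg [ 6.2 -0.1] 25
```

View pics/fscene.png

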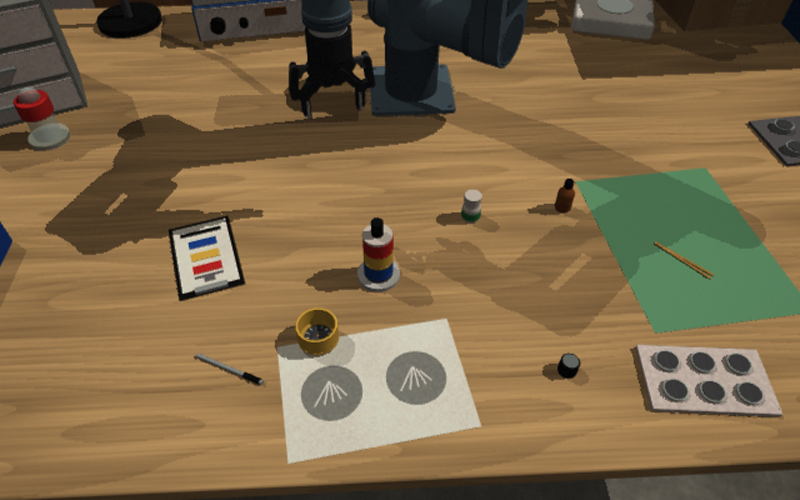

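View pics/s9.png

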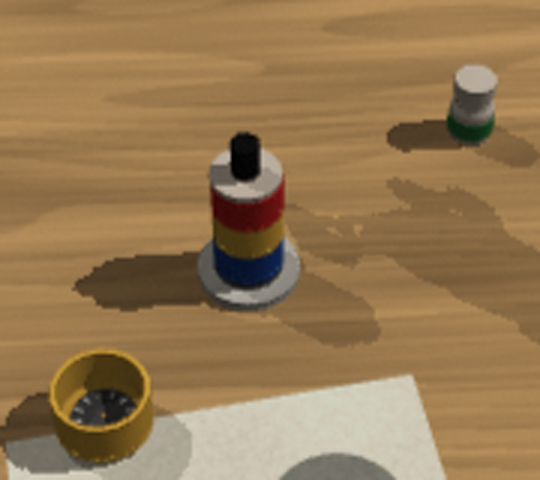

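The stack at (378,255) reads blue, yellow, red, lid from the bottom and stands straight. The lid top is at 146 mm (144 plus bias), and the jar and bottle haven't moved.

```bash
python3 -c "
from h import *
print(workorder.job_done())"
```

```text
the job is handed in; nothing more can be done
None
```

The stack is built and handed in: on the stand, from the bottom, blue, yellow and red pans, then the white lid. I used the smaller of the two yellow pans. It took about 33 s of the 112 s allowed.

- **Seating:** each piece reached its nested height within about 1 mm, with a light push of 6–13 N, and was then released.
- **Heights:** in the last pictures the rims measured about 49, 80 and 109 mm and the lid top 146–147 mm. Nominal is 48, 78, 108 and 144 mm. The cameras read about 1–2.5 mm high on the untouched pieces too.
- **Position:** the three pans were level and centred on the stand to within about 1 mm, judged against the same camera's earlier reading.
- **Bystanders:** the jar and bottle are where they started, to within 1 mm, and the gripper was about 0.2 m clear of the stack.

**Disagreements:** the top and scene cameras differed by about 2 mm in y throughout, so I averaged them. The tilt fit on the lid's post top was too noisy to use (1–2°), so I judged the lid level from its seated height and the picture.

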